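# Hook and snap the vent grille back onto its seat

## Task

The grille of the worktop vent has been off for cleaning and lies beside it. Pick it up by its finger ridge, hold it tilted and hook its front lip into the slot under the seat's overhang, pushing it gently fully home, then swing it down and press its rear edge until it snaps flat under the spring catch; let go, do not force it, and leave the other kitchen things where they are.

Things in the scene. Friction and masses are not known exactly. Their poses are not given: they have to be found in the camera images.
- vent: Grey vent housing, fixed, 220 (x) x 144 (y) x 34 mm high; origin: centre of its underside, z up, x from slot end to catch end (roughly away from the robot). A white seat ring, 182 x 136 mm, on top is adjustable and clamped off nominal: up to 10 mm along x and 5 mm in height, either way (not in this pose; constant). A grille snapped home lies 40 mm above this origin plus those shifts, same axes.
- vent_slot (a point): Nominal slot mouth, (-63, 0, 44) mm in the vent's frame, without the seat's shifts. Slot opens to +x: 78 mm wide, from the ledge (z 40) to the overhang's underside (z 48; top z 54). Overhang edge x = -63, slot back wall x = -76; the ledge runs on to x = -33, then the opening. Side rims at y = +-54 rise to z 46. All mm in the vent's frame, nominal, and shifting with the seat.
- vent_catch (a point): Nominal (unshifted) tip of the catch, (58, 0, 49.5) mm in the vent's frame: a 40 mm wide sprung steel nose, 45 degree faces above and below, yields to +x at 4 to 8 N. Behind it a block, face x = 66, top z 58, 64 mm wide, on the rear rim (face x = 65, top z 46). The grille, home but not snapped, rests on the nose, rear 13 mm high (0.09 rad); some 10 N down on the rear rail snaps it.
- vent_back (a point): Nominal (unshifted) middle of the slot's back wall at ledge height, (-76, 0, 40) mm in the vent's frame. The lip must touch this wall (felt, 3 to 6 N is enough): if more than about 3 mm short, the grille's rear edge lands on the catch block and cannot snap. The seat is rigid; over 30 N between grille and vent, or robot and vent, does damage (45 N once flat).
- cover: Aluminium grille, 0.15 to 0.3 kg, starts flat on the worktop, ridge up. Plate 124 (x) x 100 (y) x 6 mm; origin: centre of its underside, z up. At -x a lip 70 mm wide, 4 mm thick, flush below, goes on 14 mm to x = -76. Finger ridge on the middle: 16 mm (x, grip across this) x 44 mm (y), z 6 to 36 mm. Solid rear rail to press on: x 44 to 62 mm, full width.
- cover_lip (a point): Middle of the lip's tip, lower edge: (-76, 0, 0) mm in the grille's frame.
- cover_rear (a point): Middle of the grille's rear top edge: (62, 0, 6) mm in the grille's frame.
- reamer_plate: Bystander: white ceramic reamer plate, 136 mm across, 52 mm high, origin at the centre of its underside.
- squeezer: Bystander: aluminium lemon squeezer lying with its handles to its -x; head 74 mm across at the origin (underside), handles reach x = -160 mm, 42 mm high.
- jar: Bystander: glass storage jar with hinged lid and spring clip, 90 mm across, 138 mm high, origin at the centre of its underside.
- scraper: Bystander: silicone scraper lying along its x, from -130 to 107 mm, 50 mm wide, 14 mm high, origin on the worktop.
Mind the look-alikes: they are no part of the job. What is shaped like the cover but blue or turquoise is not meant.

How it is judged:
On the way:
1. the grille is tilted, rear edge up, with its lip down at the depth and level of the slot (x of cover_lip in the frame of vent between -0.0885 and -0.064 m and y of cover_lip in the frame of vent between -0.012 and 0.012 m and z of cover_lip in the frame of vent between 0.033 and 0.0485 m and angle between cover's own z axis and vertical between 0.05 and 0.6 rad and z of cover_rear in the frame of vent above 0.052 m), for 0.2 s.
At the end, for the whole second after the job is handed in: The grille lies flat in its seat (tilt under 0.025 rad, which only a hooked and snapped grille reaches; underside 33 to 47 mm above the worktop, as the seat's height may be), within 13 mm of the housing's middle in x, 7 mm in y and 0.12 rad in yaw, released and at rest (z of cover in the frame of vent between 0.033 and 0.047 m and angle between cover's own z axis and vertical below 0.025 rad and x of cover in the frame of vent between -0.013 and 0.013 m and y of cover in the frame of vent between -0.007 and 0.007 m and angle between the x axis of cover and the x axis of vent, either way round below 0.12 rad and linear speed of cover below 0.01 m/s); the robot touches nothing.
It fails at once if the grille is forced against the vent with more than 30 N while tilted, or more than 45 N while it lies or drops flat ((contact force between cover and vent above 30 N and angle between cover's own z axis and vertical above 0.04 rad) or contact force between cover and vent above 45 N).
It fails at once if the robot presses on the vent with more than 30 N (contact force between any of the fingers, the arm and vent above 30 N).
It fails at once if a bystander is shifted by more than 20 mm or tipped (distance of any of reamer_plate, squeezer, jar, scraper from where it was at the start of the episode above 0.02 m or angle between jar's own z axis and vertical above 0.3 rad).
It also fails if it takes over 64 s, if anything falls off the work surface, if the arm or the gripper's body presses on something with over 40 N, if the wrist force passes 120 N, or if a joint passes its speed limit or range.

## Robot

A 6-joint arm with a two-finger parallel gripper is mounted at the origin on the work surface. World frame = base frame: x ahead of the robot, y to its left, z up, the work surface at z = 0. Lengths are in m, angles in rad, forces in N, time in s.
With the tool pointing down it reaches from about 0.275 to 0.875 m from the base axis. Payload 12.5 kg.
Tool frame: the origin (TCP) lies midway between the tips of the shut fingers; the grasp point (between the pads) lies 19 mm behind it; z points along the fingers, y is the direction in which the jaws open and shut (so a half turn about z gives the same grasp; the last joint's range is limited). The gripper opens to 85 mm and grips with 20 to 120 N. Pads are 22 mm wide; open, the fingers measure 114 mm over their backs; the gripper's body (76 mm by 85 mm) begins 54 mm behind the grasp point. The pads swing forward as they close: fully open they stand 13 mm farther back than shut.
Start: joints at [-1.324, 0.351, 1.652, -0, 1.139, -0.085], TCP at [0.179, -0.52, 0.231] pointing down, gripper open.
Joint ranges: [-2.75, 2.75], [-0.79, 2.1], [0.01, 2.65], [-1.57, 4.71], [0.07, 3.14], [-2.87, 2.87]. Speed limits (rad/s): [2.22, 2.22, 2.79, 3.14, 3.14, 3.14].

## Interface

Orientations are given as a unit quaternion [x, y, z, w].
In Python, from workcell import arm, eyes gives the robot as it stands. The module is installed in compiled form; this text tells all that it offers.
- The arm moves only by the tool apply_moves, never from a script. Its argument "rows" is a list of rows, each an object of numbers: "x", "y", "z": the shift along the tool's x, y, z in mm; "ax", "ay", "az": the turn, a rotation vector about the tool's x, y, z in units of 10 degrees (1.0 is 10 degrees); "hand": the opening, from 0 (shut) to 1 (fully open). A call has exactly 8 rows; each row is the pose to reach, as a shift and turn from the pose commanded when the call began, along the tool's axes at that moment; what a row does not reach only later rows make up. A row lasts 1/8 s, in which the tool goes at most 62.5 mm and 10.7 degrees, less where a joint would pass 70% of its speed; a pose out of reach is approached as far as the arm can. A call with a gripper value outside its range is refused whole. The fingers move at their own pace and stop on an object; the grip force is fixed at half the most. Time passes only in rows, so rows that repeat a pose let the fingers close, or fill a call up. It gives the time, the measured TCP pose, the force and the opening at its end, in the units of the state.
- arm.observe(): the state, without advancing time (a new reading comes with each control period).
- eyes.grab_frame(name): name is "side" or "top" or "wrist"; returns (picture, depth): 480x640x3 uint8, red, green, blue; 480x640 float32, m along the optical axis (not along the pixel's ray), 0 where there is no reading.
- eyes.camera_model(name): a dict with "fx", "fy", "cx", "cy" (pixels), "R" (3x3) and "t" (3): a world point X has camera coordinates R X + t. Camera axes: x right, y down, z forward; pixel columns grow to the right and rows downward; lengths in m; the calibration is good to about 2 mm. A picture is of the moment at which its call begins: read the wrist's pose just before it. camera_model takes no time and is no camera call; for the wrist camera it gives the pose at the moment of the call.
- arm.finish_job(): hands the job in, once; it reports no verdict.
Trained networks look in the newest picture that a camera, given by its name, has taken for a name from the list of things; names that differ only in an ending like _2 or _b are one class to them, and where a whole thing is asked for, a point or a joint stands for the part that bears it (a point fixed in the world has none). Each returns a list of dicts, best first, with "confidence" (0 to 1); they miss things now and then, are a little off and sometimes report something else, mostly with a low value. They report only what shows in the picture. A call takes as long as a camera call. They do not tell look-alikes from the thing itself.
- eyes.find_in(camera, target): "location" ([row, column] in pixels, amid what is visible of it).
- eyes.outline_of(camera, target): "mask" (480x640 bool, what is visible of it) and "location" ([row, column] in pixels, amid what is visible of it).
The state is a dict: "clock": time; "joint_positions": joint angles; "qd": joint speeds; "tau": joint torques, N m; "ee_pos": TCP position; "tcp_rot": TCP orientation; "ft_force": force on the tool from outside, world axes, zero at the start; "wrist_torque": the same for the moment, N m; "gripper_width": finger opening in m.
Only numpy, scipy, OpenCV 4.12 (cv2) and the standard library are available. Lean on these libraries where they do the work, as an engineer would, in place of code of your own. Each camera call takes 0.05 s, during which the arm holds its last target.

## Working session

There is one attempt and no reset: what is moved stays moved. The work goes in short steps, Python scripts to look and compute and a tool call to move; the robot and the scene stay as the last step left them, time stands still between calls to the robot, and variables do not carry over. Pictures are saved under pics/ and viewed, and the job is handed in when it is done.

Besides the shell and the picture viewer there is one more tool, called by a JSON object that holds its "api" and its "payload", one argument or row to a line. apply_moves: Moves the arm, as the interface text tells. Its arguments: {"type":"object","properties":{"rows":{"type":"array"}},"required":["rows"]}

```bash
mkdir -p pics; cat > h.py <<'E'
import numpy as np, cv2
from workcell import arm, eyes
from scipy.spatial.transform import Rotation as Rn
def grab(n):
    m=eyes.camera_model(n); p,d=eyes.grab_frame(n); return p,d,m
def save(n,p): cv2.imwrite('pics/'+n+'.png',cv2.cvtColor(p,cv2.COLOR_RGB2BGR))
def cloud(d,m):
    v,u=np.mgrid[0:d.shape[0],0:d.shape[1]]
    X=np.stack([(u-m['cx'])/m['fx']*d,(v-m['cy'])/m['fy']*d,d],-1)
    return (X-np.array(m['t']).ravel())@np.array(m['R'])
E
python3 - <<'E'
from h import *
s=arm.observe(); print({k:np.round(v,3) for k,v in s.items()})
for n in ('top','side'):
    p,d,m=grab(n); save(n+'0',p); np.savez(n+'0.npz',p=p,d=d,R=m['R'],t=m['t'],k=[m['fx'],m['fy'],m['cx'],m['cy']])
    for t in ('cover','vent','cover_lip','cover_rear','vent_slot','vent_catch','vent_back'):
        C=cloud(d,m)
        print(n,t,[(np.round(r['confidence'],2),np.round(r['location']),np.round(C[int(r['location'][0]),int(r['location'][1])],3)) for r in eyes.find_in(n,t)])
E
```

```text
{'clock': np.float64(0.0), 'joint_positions': array([-1.324,  0.351,  1.652, -0.   ,  1.139, -0.085]), 'qd': array([ 0.002, -0.002,  0.004, -0.   , -0.001,  0.   ]), 'tau': array([-0.0000e+00, -5.0611e+01, -2.9140e+01, -0.0000e+00,  5.0000e-03,
       -0.0000e+00]), 'ee_pos': array([ 0.179, -0.52 ,  0.231]), 'tcp_rot': array([ 0.986,  0.165, -0.   , -0.001]), 'ft_force': array([ 0.505, -0.226,  0.432]), 'wrist_torque': array([-0.004, -0.001, -0.013]), 'gripper_width': np.float64(0.085)}
top cover [(np.float64(0.84), array([299., 156.]), array([0.326, 0.551, 0.043])), (np.float64(0.78), array([248., 292.]), array([ 0.486,  0.17 , -0.002])), (np.float64(0.73), array([319., 280.]), array([0.277, 0.199, 0.033])), (np.float64(0.62), array([180., 296.]), array([0.684, 0.162, 0.032])), (np.float64(0.26), array([242., 214.]), array([0.495, 0.393, 0.043]))]
top vent [(np.float64(0.91), array([248., 412.]), array([ 0.488, -0.177,  0.024])), (np.float64(0.5), array([167., 364.]), array([ 0.734, -0.04 ,  0.011]))]
top cover_lip [(np.float64(0.85), array([178., 296.]), array([0.693, 0.165, 0.033]
[... 1626 characters left out ...]
.63), array([454., 261.]), array([0.328, 0.569, 0.034]))]
side cover_rear [(np.float64(0.95), array([248., 247.]), array([0.686, 0.183, 0.034])), (np.float64(0.64), array([331., 386.]), array([0.28 , 0.203, 0.011])), (np.float64(0.59), array([453., 262.]), array([0.328, 0.569, 0.034])), (np.float64(0.56), array([287., 316.]), array([0.486, 0.173, 0.003]))]
side vent_slot [(np.float64(0.89), array([202., 386.]), array([ 0.492, -0.195,  0.024])), (np.float64(0.56), array([286., 316.]), array([0.487, 0.171, 0.004]))]
side vent_catch [(np.float64(0.72), array([201., 385.]), array([ 0.498, -0.194,  0.025]))]
side vent_back [(np.float64(0.74), array([207., 384.]), array([ 0.491, -0.175,  0.022]))]
```

View pics/top0.png

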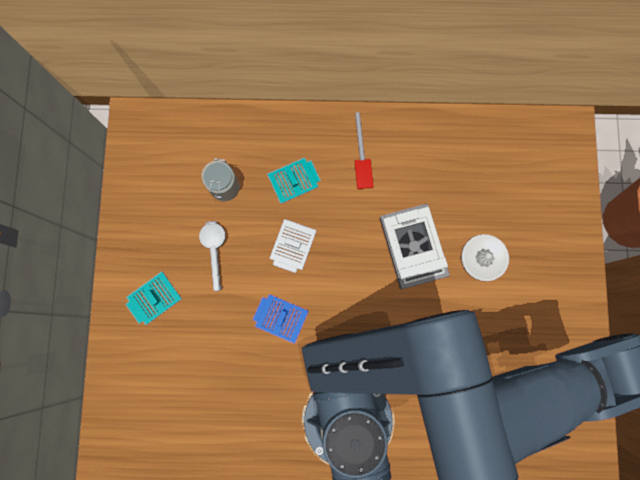

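View pics/side0.png

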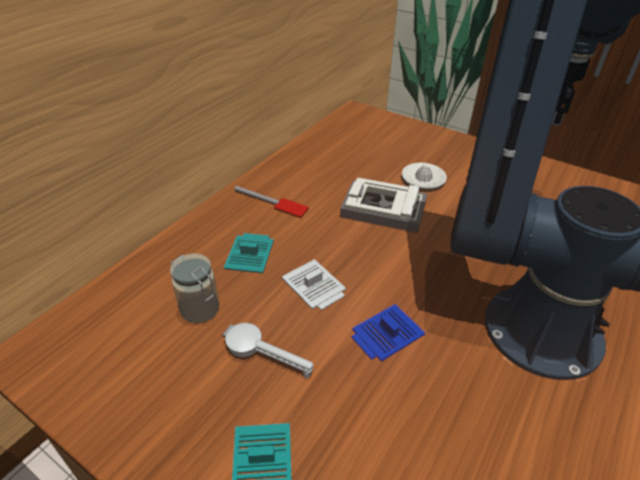

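The look-alikes in the top picture are teal at (180,294), teal at (299,156) and blue at (319,281). The white/aluminium one at (245,293) is the grille. I'll check it in a close crop.

```bash
python3 - <<'E'
from h import *
z=np.load('top0.npz'); p=z['p']
a=cv2.resize(p[205:285,250:340],None,fx=4.4,fy=4.4,interpolation=cv2.INTER_CUBIC)
b=cv2.resize(p[195:295,370:460],None,fx=3.52*1.0,fy=3.52,interpolation=cv2.INTER_CUBIC)
save('crop0',np.hstack([a[:352],b[:352]]))
m=dict(zip(('fx','fy','cx','cy'),z['k']),R=z['R'],t=z['t'])
C=cloud(z['d'],m)
np.set_printoptions(suppress=True,precision=3)
# height maps
def comp(n,t):
    r=eyes.outline_of(n,t); return r
p,d,m=grab('top'); C=cloud(d,m)
for t,c in (('cover',(245,293)),('vent',(246,412))):
    for r in eyes.outline_of('top',t):
        if np.hypot(*(np.array(r['location'])-c))<20:
            P=C[r['mask']]; P=P[(P[:,2]<0.1)&(P[:,2]>-0.02)]
            rect=cv2.minAreaRect((P[P[:,2]>(0.002 if t=='cover' else .01)][:,:2]*1000).astype(np.float32)); print(t,r['confidence'],rect,np.percentile(P[:,2],[5,25,50,75,95]))
            if t=='cover':
                print(np.array(P[P[:,2]>0.022]).mean(0), (P[:,2]>.022).sum())
E
```

```text
cover 0.69 ((489.07232666015625, 169.68408203125), (101.61540985107422, 136.41421508789062), 71.7364501953125) [-0.004  0.001  0.004  0.007  0.029]
[0.495 0.167 0.033] 91
vent 0.58 ((494.74530029296875, -186.56881713867188), (220.8562774658203, 146.73521423339844), 16.36172103881836) [0.001 0.018 0.037 0.047 0.057]
```

View pics/crop0.png

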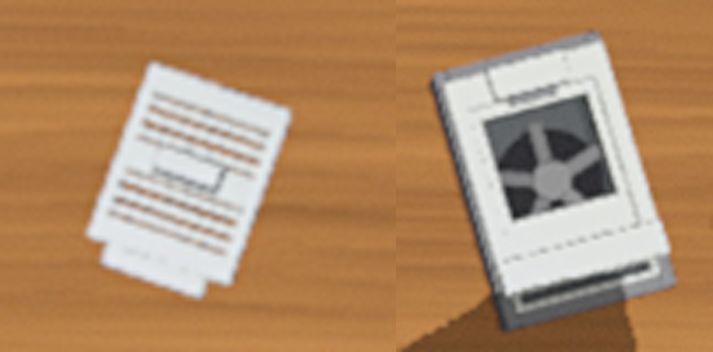

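The white grille at (245,293) has its lip toward the robot, at the lower left in the crop. The vent is at (246,412), with a yaw of about +16°. Next I'll move the wrist camera over the vent.

```bash
cat >> h.py <<'E'
np.set_printoptions(suppress=True,precision=4)
def plan(pos,R,cmdpos=None,cmdR=None):
    """shift (mm) and turn (10deg units) in tool axes from current pose to world pose"""
    s=arm.observe()
    R0=Rn.from_quat(s['tcp_rot']) if cmdR is None else cmdR
    p0=np.array(s['ee_pos']) if cmdpos is None else cmdpos
    print('shift',np.round(R0.inv().apply(np.array(pos)-p0)*1000,1),'turn',np.round((R0.inv()*R).as_rotvec(degrees=True)/10,3))
def down(yaw):  # tool z down; tool x at yaw
    return Rn.from_matrix(np.array([[np.cos(yaw),np.sin(yaw),0],[np.sin(yaw),-np.cos(yaw),0],[0,0,-1]]))
E
python3 - <<'E'
from h import *
s=arm.observe(); m=eyes.camera_model('wrist'); R=Rn.from_quat(s['tcp_rot'])
print(R.as_matrix()); c=-np.array(m['R']).T@np.array(m['t']).ravel()
print('cam in tool',R.inv().apply(c-s['ee_pos']), R.as_matrix().T@np.array(m['R']).T, m['fx'])
y=np.radians(16.4)
for k in (0,np.pi):
  print(s['clock']);plan([0.49-0.0*np.cos(y),-0.187,0.28],down(y+k))
E
```

```text
[[ 0.9455  0.3257  0.    ]
 [ 0.3257 -0.9455 -0.    ]
 [ 0.      0.     -1.    ]]
cam in tool [ 0.0714 -0.0004 -0.1432] [[ 0.0017 -0.9598 -0.2806]
 [ 1.      0.0019 -0.0004]
 [ 0.0009 -0.2806  0.9598]] 411.48210235661196
0.95
shift [ 402.3 -213.6  -48.7] turn [ 0.    -0.     0.261]
0.95
shift [ 402.3 -213.6  -48.7] turn [  0.      0.    -17.739]
```

{"api": "apply_moves", "payload": {
  "rows": [
    {"x":60,"y":-30,"z":0,"az":0.26,"hand":1},
    {"x":120,"y":-60,"z":0,"az":0.26,"hand":1},
    {"x":180,"y":-90,"z":0,"az":0.26,"hand":1},
    {"x":235,"y":-125,"z":0,"az":0.26,"hand":1},
    {"x":290,"y":-155,"z":5,"az":0.26,"hand":1},
    {"x":345,"y":-185,"z":15,"az":0.26,"hand":1},
    {"x":400,"y":-214,"z":20,"az":0.26,"hand":1},
    {"x":417,"y":-214,"z":25,"az":0.26,"hand":1}
  ]
}}

```text
schema error: expected keys x, y, z, ax, ay, az, hand
```

```bash
python3 - <<'E'
from h import *
s=arm.observe(); print(s['clock'],s['ee_pos'],s['qd'])
p,d,m=grab('wrist'); save('w1',p); np.savez('w1.npz',p=p,d=d,R=m['R'],t=m['t'],k=[m['fx'],m['fy'],m['cx'],m['cy']])
for t in ('vent','vent_slot','vent_catch','vent_back'):
    C=cloud(d,m)
    print(t,[(np.round(r['confidence'],2),np.round(r['location']),C[int(r['location'][0]),int(r['location'][1])]) for r in eyes.find_in('wrist',t)])
E
```

```text
0.95 [ 0.1792 -0.52    0.2313] [-0.0006  0.0018  0.0001 -0.0008 -0.0003  0.0015]
vent []
vent_slot []
vent_catch []
vent_back []
```

View pics/w1.png

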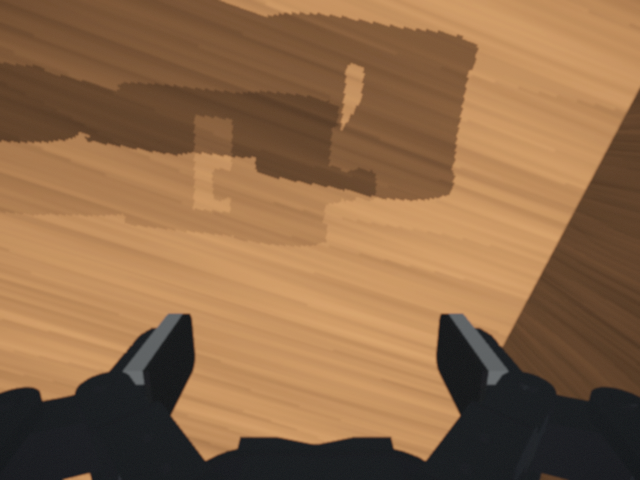

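{"api": "apply_moves", "payload": {
  "rows": [
    {"x":50,"y":-30,"z":-5,"ax":0,"ay":0,"az":0.26,"hand":1},
    {"x":100,"y":-60,"z":-10,"ax":0,"ay":0,"az":0.26,"hand":1},
    {"x":150,"y":-90,"z":-20,"ax":0,"ay":0,"az":0.26,"hand":1},
    {"x":200,"y":-120,"z":-20,"ax":0,"ay":0,"az":0.26,"hand":1},
    {"x":250,"y":-150,"z":-20,"ax":0,"ay":0,"az":0.26,"hand":1},
    {"x":300,"y":-180,"z":-20,"ax":0,"ay":0,"az":0.26,"hand":1},
    {"x":340,"y":-214,"z":-20,"ax":0,"ay":0,"az":0.26,"hand":1},
    {"x":340,"y":-214,"z":-20,"ax":0,"ay":0,"az":0.26,"hand":1}
  ]
}}

```text
clock: 2.2
ee_pos: [0.4321, -0.2045, 0.2513]
tcp_rot: [0.989, 0.145, 0.0, -0.0]
ft_force: [0.8, -0.6, -1.5]
gripper_width: 0.0851
```

```bash
python3 - <<'E'
from h import *
s=arm.observe(); print(s['clock'],s['ee_pos'],s['qd'])
p,d,m=grab('wrist'); save('w2',p); np.savez('w2.npz',p=p,d=d,R=m['R'],t=m['t'],k=[m['fx'],m['fy'],m['cx'],m['cy']])
for t in ('vent','vent_slot','vent_catch','vent_back'):
    C=cloud(d,m)
    print(t,[(np.round(r['confidence'],2),np.round(r['location']),C[int(r['location'][0]),int(r['location'][1])]) for r in eyes.find_in('wrist',t)])
E
```

```text
2.2 [ 0.4321 -0.2045  0.2513] [-0.073  -0.0018  0.0011 -0.017   0.0004 -0.0537]
vent [(np.float64(0.64), array([125., 318.]), array([ 0.5007, -0.1857,  0.0252]))]
vent_slot [(np.float64(0.58), array([123., 315.]), array([ 0.5021, -0.1817,  0.0226]))]
vent_catch [(np.float64(0.65), array([125., 314.]), array([ 0.4997, -0.1824,  0.024 ]))]
vent_back [(np.float64(0.69), array([122., 318.]), array([ 0.5036, -0.184 ,  0.0235]))]
```

View pics/w2.png

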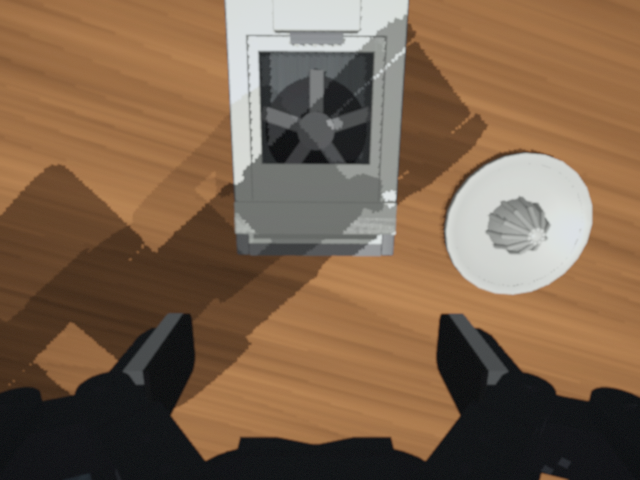

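The vent shows at cols 230–405, rows 0–255, with the catch block at the top (15,318) and the overhang bar at rows 200–235. Its rear end is cut off, so I'll go 50 mm forward and take it again at rest.

{"api": "apply_moves", "payload": {
  "rows": [
    {"x":25,"y":0,"z":0,"ax":0,"ay":0,"az":0,"hand":1},
    {"x":50,"y":0,"z":0,"ax":0,"ay":0,"az":0,"hand":1},
    {"x":50,"y":0,"z":0,"ax":0,"ay":0,"az":0,"hand":1},
    {"x":50,"y":0,"z":0,"ax":0,"ay":0,"az":0,"hand":1},
    {"x":50,"y":0,"z":0,"ax":0,"ay":0,"az":0,"hand":1},
    {"x":50,"y":0,"z":0,"ax":0,"ay":0,"az":0,"hand":1},
    {"x":50,"y":0,"z":0,"ax":0,"ay":0,"az":0,"hand":1},
    {"x":50,"y":0,"z":0,"ax":0,"ay":0,"az":0,"hand":1}
  ]
}}

```text
clock: 3.45
ee_pos: [0.4788, -0.1928, 0.2514]
tcp_rot: [0.99, 0.143, 0.0, 0.0]
ft_force: [0.2, -0.3, 0.6]
gripper_width: 0.0853
```

```bash
python3 - <<'E'
from h import *
s=arm.observe(); print(s['clock'],s['ee_pos'],s['qd'])
p,d,m=grab('wrist'); save('w3',p); np.savez('w3.npz',p=p,d=d,R=m['R'],t=m['t'],k=[m['fx'],m['fy'],m['cx'],m['cy']])
C=cloud(d,m)
y=np.radians(16.4); o=np.array([.495,-.187])
U=(C[...,:2]-o)@np.array([[np.cos(y),-np.sin(y)],[np.sin(y),np.cos(y)]])
# table check + height profile along x at several y strips
print('table z',np.median(C[300:330,230:400,2]))
for lo,hi in ((-.005,.005),(-.03,-.02),(.02,.03),(-.06,-.05),(.05,.06)):
    q=(U[...,1]>lo)&(U[...,1]<hi)&(abs(U[...,0])<.12)
    b=np.round(U[q][:,0]*1000/3).astype(int)*3; z=C[q][:,2]*1000
    print(lo,[(int(k),int(np.round(np.median(z[b==k])))) for k in sorted(set(b))])
E
```

```text
3.45 [ 0.4788 -0.1928  0.2514] [ 0.0025  0.0017 -0.0012  0.0008 -0.0005 -0.0004]
table z 0.0005789025274224003
-0.005 [(-108, 34), (-105, 35), (-102, 35), (-99, 35), (-96, 35), (-93, 34), (-84, 54), (-81, 56), (-78, 56), (-75, 55), (-72, 55), (-69, 56), (-66, 56), (-63, 56), (-60, 56), (-57, 54), (-54, 42), (-51, 41), (-48, 42), (-45, 42), (-42, 42), (-39, 42), (-36, 42), (-33, 42), (-30, 41), (-27, 39), (-24, 15), (-21, 16), (-18, 16), (-15, 23), (-12, 24), (-9, 326), (-6, 332), (-3, 24), (0, 24), (3, 23), (6, 24), (9, 24), (12, 23), (15, 24), (18, 19), (21, 19), (24, 18), (27, 18), (30, 18), (33, 18), (36, 19), (39, 19), (42, 19), (45, 19), (48, 19), (51, 11), (54, 395), (57, 3), (60, 4), (63, 41), (66, 52), (69, 55), (72, 56), (75, 60), (78, 60), (81, 60), (84, 60), (87, 60), (90, 59), (93, 60), (96, 59), (99, 59), (102, 35), (105, 35), (108, 35), (111, 35), (117, 1), (120, 0)]
-0.03 [(-108, 34), (-105, 35), (-102, 34), (-99, 34), (-96, 35), (-93, 34), (-81, 56), (-78, 56), (-75, 55), (-72, 55), (-69, 55), (-66, 56), (-63, 56), (-60, 56), (-57, 53), (-54, 42), (-51, 41), (-48, 42)
[... 2209 characters left out ...]
-81, 56), (-78, 56), (-75, 56), (-72, 56), (-69, 56), (-66, 56), (-63, 56), (-60, 56), (-57, 53), (-54, 47), (-51, 45), (-48, 45), (-45, 43), (-42, 43), (-39, 47), (-36, 43), (-33, 42), (-30, 43), (-27, 47), (-24, 317), (-21, 318), (-18, 318), (-15, 318), (-12, 318), (-9, 313), (-6, 313), (-3, 309), (0, 43), (3, 43), (6, 43), (9, 42), (12, 44), (15, 42), (18, 43), (21, 43), (24, 43), (27, 42), (30, 42), (33, 43), (36, 43), (39, 43), (42, 42), (45, 43), (48, 42), (51, 43), (54, 43), (57, 45), (60, 42), (63, 43), (66, 43), (69, 44), (72, 47), (75, 48), (78, 48), (81, 48), (84, 48), (87, 48), (90, 48), (93, 48), (96, 48), (99, 41), (102, 35), (105, 35), (108, 34), (111, 35), (117, 1), (120, 1)]
```

View pics/w3.png

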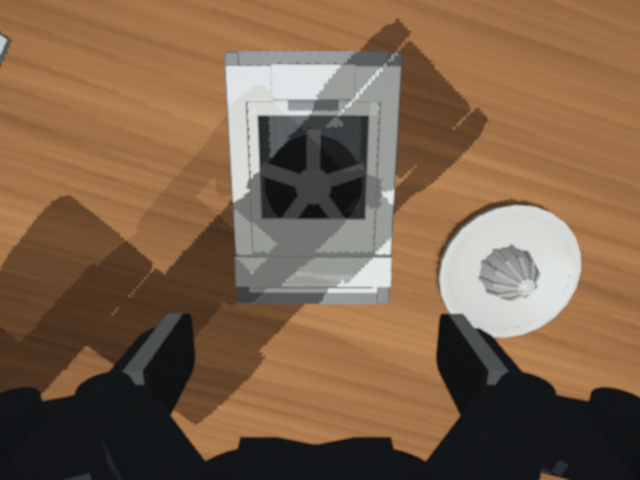

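```bash
python3 - <<'E'
from h import *
z=np.load('w3.npz'); m=dict(zip(('fx','fy','cx','cy'),z['k']),R=z['R'],t=z['t']); C=cloud(z['d'],m)
o=np.array([.495,-.187]); near=np.linalg.norm(C[...,:2]-o,axis=-1)<.16
near[:, 425:]=False; near[:,:150]=False
for n,lo,hi in (('housing',.030,.063),('seat',.044,.063),('overhang',.0535,.0575),('block',.0585,.062)):
    q=near&(C[...,2]>lo)&(C[...,2]<hi)
    k=cv2.morphologyEx(q.astype(np.uint8),cv2.MORPH_OPEN,np.ones((3,3)))
    nn,l,st,_=cv2.connectedComponentsWithStats(k); 
    if n!='seat': k=l==1+np.argmax(st[1:,4])
    P=C[k>0]
    r=cv2.minAreaRect((P[:,:2]*1000).astype(np.float32)); print(n,r,len(P))
    y=np.radians(16.6); U=(P[:,:2]-o)@np.array([[np.cos(y),-np.sin(y)],[np.sin(y),np.cos(y)]])*1000
    print('  U x',np.percentile(U[:,0],[.5,99.5]),'y',np.percentile(U[:,1],[.5,99.5]),'z',np.median(P[:,2]))
y=np.radians(16.6)
U=(C[...,:2]-o)@np.array([[np.cos(y),-np.sin(y)],[np.sin(y),np.cos(y)]])*1000
q=near&(abs(U[...,1])<30)&(C[...,2]>.038)&(C[...,2]<.045)&(U[...,0]>-50)&(U[...,0]<-32); print('ledge',np.median(C[q][:,2]))
q=near&(C[...,2]>.030)&(C[...,2]<.038)&(U[...,0]<-95); print('housing top',np.median(C[q][:,2]))
# block side angle: rows of housing side edges
for nm,lo in (('seatside',.045),('house',.033)):
  for sgn in (1,-1):
    pts=[]
    for xb in range(-40 if nm=='house' else 0,90,4):
        q=near&(abs(U[...,0]-xb)<2)&(C[...,2]>lo)&(C[...,2]<.063)
        if q.sum()>5: pts.append((xb,(U[...,1][q]*sgn).max()*sgn))
    pts=np.array(pts); f=np.polyfit(pts[:,0],pts[:,1],1); print(nm,sgn,'slope deg',np.degrees(np.arctan(f[0]))+16.6,'mean y at x=0',f[1])
E
```

```text
housing ((495.52197265625, -185.53736877441406), (220.4932403564453, 144.42527770996094), 16.40939712524414) 30456
  U x [-107.9646  110.5382] y [-69.8603  72.3585] z 0.04689803644327614
seat ((501.929931640625, -183.61648559570312), (181.45401000976562, 136.3899688720703), 16.42134666442871) 16737
  U x [-81.9167  97.9958] y [-66.3746  68.9753] z 0.049261643348017366
overhang ((428.4619140625, -205.20973205566406), (27.773395538330078, 136.33953857421875), 16.079051971435547) 4492
  U x [-82.7199 -55.5159] y [-65.6598  68.8513] z 0.05558442870798369
block ((577.0274658203125, -161.46180725097656), (24.314308166503906, 63.89190673828125), 16.49549102783203) 2554
  U x [73.7763 98.0252] y [-30.3059  32.4872] z 0.05972378539146091
ledge 0.04167121313272591
housing top 0.03452620086492536
seatside 1 slope deg 16.436797641707866 mean y at x=0 69.16880445955863
seatside -1 slope deg 16.398544598803323 mean y at x=0 -66.44357464981833
house 1 slope deg 16.39262569273135 mean y at x=0 72.85943939594368
house -1 slope deg 16.380528146912905 mean y at x=0 -70.06699806227086
```

Vent fit: housing centre (0.4955, -0.1855), yaw 16.42°. The seat centre is (0.5019, -0.1836), so it is shifted about +6.7 mm in x and about +1.1 mm in z. Now a close look at the grille.

```bash
python3 - <<'E'
from h import *
plan([.483,.130,.25],down(np.radians(71.7)))
E
```

```text
shift [  95.2 -308.5    1.3] turn [ 0.    -0.    -5.529]
```

{"api": "apply_moves", "payload": {
  "rows": [
    {"x":16,"y":-51,"z":0,"ax":0,"ay":0,"az":-0.9,"hand":1},
    {"x":32,"y":-103,"z":0,"ax":0,"ay":0,"az":-1.8,"hand":1},
    {"x":48,"y":-154,"z":0,"ax":0,"ay":0,"az":-2.8,"hand":1},
    {"x":63,"y":-206,"z":0,"ax":0,"ay":0,"az":-3.7,"hand":1},
    {"x":79,"y":-257,"z":0,"ax":0,"ay":0,"az":-4.6,"hand":1},
    {"x":95,"y":-308,"z":0,"ax":0,"ay":0,"az":-5.53,"hand":1},
    {"x":95,"y":-308,"z":0,"ax":0,"ay":0,"az":-5.53,"hand":1},
    {"x":95,"y":-308,"z":0,"ax":0,"ay":0,"az":-5.53,"hand":1}
  ]
}}

```text
clock: 4.5
ee_pos: [0.4829, 0.1293, 0.2512]
tcp_rot: [0.811, 0.586, -0.0, 0.0]
ft_force: [-0.0, -0.3, 0.9]
gripper_width: 0.0854
```

```bash
python3 - <<'E'
from h import *
s=arm.observe(); print(s['clock'],s['ee_pos'],s['qd'],s['joint_positions'])
p,d,m=grab('wrist'); save('w4',p); np.savez('w4.npz',p=p,d=d,R=m['R'],t=m['t'],k=[m['fx'],m['fy'],m['cx'],m['cy']])
C=cloud(d,m)
o=np.array([.4957,.1675]); near=(np.linalg.norm(C[...,:2]-o,axis=-1)<.11)
print('table',np.median(C[:300,450:,2]))
for n,lo,hi in (('plate',.003,.042),('upper',.0052,.042),('ridge',.032,.042)):
    q=(near&(C[...,2]>lo)&(C[...,2]<hi)).astype(np.uint8)
    P=C[q>0]; r=cv2.minAreaRect((P[:,:2]*1000).astype(np.float32)); print(n,r,len(P),np.median(P[:,2]))
    y=np.radians(-18.3); U=(P[:,:2]-o)@np.array([[np.cos(y),-np.sin(y)],[np.sin(y),np.cos(y)]])*1000
    print(np.percentile(U,[.3,99.7],axis=0))
E
```

```text
4.5 [0.4829 0.1293 0.2512] [-0.0261 -0.0049  0.0034  0.0021  0.0008  0.0004] [ 0.1686  0.2381  1.7539 -0.0002  1.1498  0.4884]
table 0.0010403873261958614
plate ((490.22503662109375, 182.5660400390625), (192.13388061523438, 172.11773681640625), 8.071587562561035) 13140 0.006479867073876171
[[-74.8523 -47.9259]
 [ 62.4628  51.8067]]
upper ((490.5039978027344, 171.107421875), (100.02018737792969, 137.9391326904297), 71.75706481933594) 11587 0.006620163950482851
[[-72.8882 -47.9218]
 [ 62.438   51.7857]]
ridge ((497.0611877441406, 169.10643005371094), (44.00074768066406, 14.812594413757324), 71.77983856201172) 948 0.03646105910783788
[[ -6.5709 -19.9036]
 [  8.1823  23.9406]]
```

View pics/w4.png

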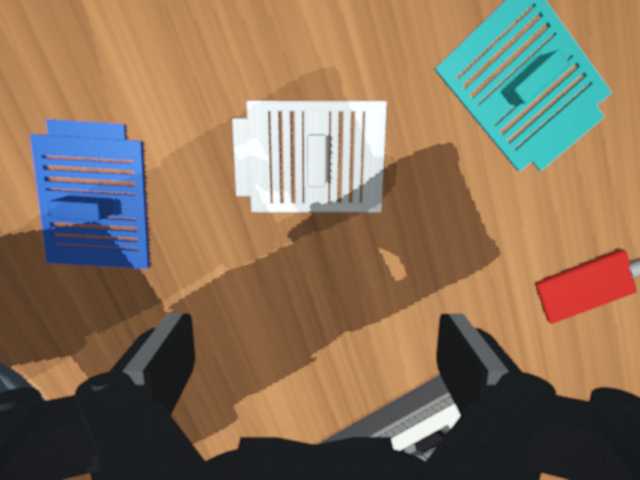

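The white grille is at (157,315) in the wrist picture: lip on the left at (158,241), ridge at (160,317). Its pose is (0.4971, 0.1690), yaw -18.2°. Now down to the grasp.

```bash
python3 - <<'E'
from h import *
plan([.4971,.1690,.011],down(np.radians(71.77)))
E
```

```text
shift [ 42.6   0.7 240.2] turn [-0.     0.001 -0.015]
```

{"api": "apply_moves", "payload": {
  "rows": [
    {"x":20,"y":0.7,"z":50,"ax":0,"ay":0,"az":-0.015,"hand":1},
    {"x":42.6,"y":0.7,"z":95,"ax":0,"ay":0,"az":-0.015,"hand":1},
    {"x":42.6,"y":0.7,"z":140,"ax":0,"ay":0,"az":-0.015,"hand":1},
    {"x":42.6,"y":0.7,"z":180,"ax":0,"ay":0,"az":-0.015,"hand":1},
    {"x":42.6,"y":0.7,"z":215,"ax":0,"ay":0,"az":-0.015,"hand":1},
    {"x":42.6,"y":0.7,"z":232,"ax":0,"ay":0,"az":-0.015,"hand":1},
    {"x":42.6,"y":0.7,"z":240,"ax":0,"ay":0,"az":-0.015,"hand":1},
    {"x":42.6,"y":0.7,"z":240,"ax":0,"ay":0,"az":-0.015,"hand":1}
  ]
}}

```text
clock: 5.55
ee_pos: [0.4975, 0.1695, 0.0118]
tcp_rot: [0.81, 0.587, 0.0, 0.0]
ft_force: [-0.1, 0.1, -0.1]
gripper_width: 0.0853
```

{"api": "apply_moves", "payload": {
  "rows": [
    {"x":0,"y":0,"z":0,"ax":0,"ay":0,"az":0,"hand":0},
    {"x":0,"y":0,"z":0,"ax":0,"ay":0,"az":0,"hand":0},
    {"x":0,"y":0,"z":0,"ax":0,"ay":0,"az":0,"hand":0},
    {"x":0,"y":0,"z":0,"ax":0,"ay":0,"az":0,"hand":0},
    {"x":0,"y":0,"z":0,"ax":0,"ay":0,"az":0,"hand":0},
    {"x":0,"y":0,"z":0,"ax":0,"ay":0,"az":0,"hand":0},
    {"x":0,"y":0,"z":0,"ax":0,"ay":0,"az":0,"hand":0},
    {"x":0,"y":0,"z":0,"ax":0,"ay":0,"az":0,"hand":0}
  ]
}}

```text
clock: 6.55
ee_pos: [0.4973, 0.1699, 0.0117]
tcp_rot: [0.81, 0.587, 0.0, 0.0]
ft_force: [-0.8, -0.2, 6.0]
gripper_width: 0.0147
```

```bash
python3 - <<'E'
from h import *
s=arm.observe(); print(s['clock'],s['ee_pos'],s['ft_force'],s['gripper_width'],s['tcp_rot'])
p,d,m=grab('wrist'); save('w5',p); p,d,m=grab('side'); save('s5',p)
E
```

```text
6.55 [0.4973 0.1699 0.0117] [-0.8376 -0.2369  5.9536] 0.01471051800518259 [0.8097 0.5868 0.0003 0.0001]
```

View pics/w5.png

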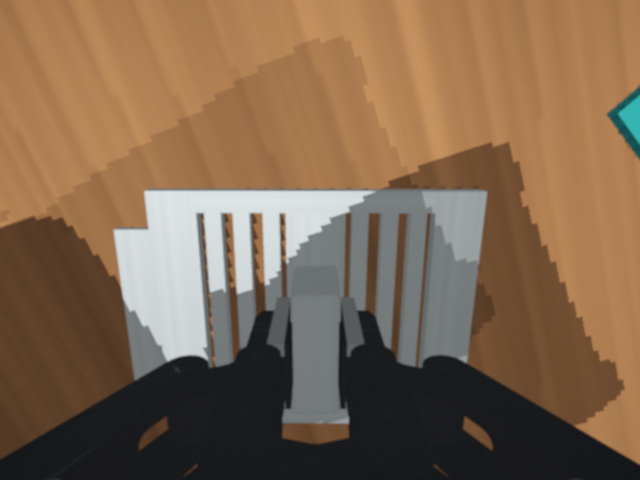

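The grip is good: width 14.7 mm, with the ridge at (345,318) between the pads. Next I'll work out the lift, the move and the approach.

```bash
cat >> h.py <<'E'
YAW=np.radians(16.42); S=np.array([.5019,-.1836,.0012])
T=np.array([0,.0007,.0117])   # TCP in cover frame
P=np.array([[0,1,0],[1,0,0],[0,0,-1.]])
def lip_pose(x,z,th,y=0):   # lip in seat nominal coords, mm (ledge z=40)
    Rz=Rn.from_euler('z',YAW); Rc=Rz*Rn.from_euler('y',-th)
    pos=S+Rz.apply(np.array([x,y,z])/1000)+Rc.apply(np.array([.076,0,0])+T)
    return pos,Rn.from_matrix(Rc.as_matrix()@P)
def where(th=None):  # infer lip from measured TCP
    s=arm.observe(); Rt=Rn.from_quat(s['tcp_rot']); Rc=Rn.from_matrix(Rt.as_matrix()@P)
    lip=np.array(s['ee_pos'])+Rc.apply(-T-np.array([.076,0,0]))
    Rz=Rn.from_euler('z',YAW)
    e=(Rz.inv()*Rc).as_euler('zyx')
    F=Rz.inv().apply(s['ft_force'])
    print('t',round(s['clock'],2),'lip',np.round(Rz.inv().apply(lip-S)*1000,2),'tilt',round(-e[1],4),'yawerr',round(e[0],4),'roll',round(e[2],4),'F seat',np.round(F,1),'w',round(s['gripper_width'],4),'tau',np.round(s['wrist_torque'],2))
E
python3 - <<'E'
from h import *
pos,R=lip_pose(-52,120,.2); print(pos); plan(pos,R)
E
```

```text
[ 0.521  -0.1772  0.1478]
shift [-322.4  130.6 -136.1] turn [-1.107  0.345 -3.444]
```

{"api": "apply_moves", "payload": {
  "rows": [
    {"x":0,"y":0,"z":-20,"ax":0,"ay":0,"az":0,"hand":0},
    {"x":0,"y":0,"z":-60,"ax":0,"ay":0,"az":0,"hand":0},
    {"x":-20,"y":8,"z":-100,"ax":0,"ay":0,"az":-0.3,"hand":0},
    {"x":-70,"y":28,"z":-125,"ax":-0.2,"ay":0.06,"az":-0.8,"hand":0},
    {"x":-120,"y":49,"z":-136,"ax":-0.4,"ay":0.12,"az":-1.4,"hand":0},
    {"x":-170,"y":69,"z":-136,"ax":-0.6,"ay":0.2,"az":-2.0,"hand":0},
    {"x":-220,"y":89,"z":-136,"ax":-0.8,"ay":0.25,"az":-2.6,"hand":0},
    {"x":-270,"y":109,"z":-136,"ax":-1.0,"ay":0.31,"az":-3.1,"hand":0}
  ]
}}

```text
clock: 7.65
ee_pos: [0.5161, -0.1223, 0.1471]
tcp_rot: [0.619, 0.78, 0.072, 0.054]
ft_force: [1.3, 0.4, -1.6]
gripper_width: 0.015
```

```bash
python3 - <<'E'
from h import *
where(); pos,R=lip_pose(-52,80,.2); print(pos); plan(pos,R)
p,d,m=grab('wrist'); save('w6',p); 
E
```

```text
t 7.65 lip [-41.62  58.3  120.68] tilt 0.1811 yawerr -0.0579 roll -0.0055 F seat [ 1.4  0.  -1.6] w 0.015 tau [-0.01  0.05  0.03]
[ 0.521  -0.1772  0.1078]
shift [-54.8 -14.6  37. ] turn [-0.107  0.034 -0.326]
```

View pics/w6.png

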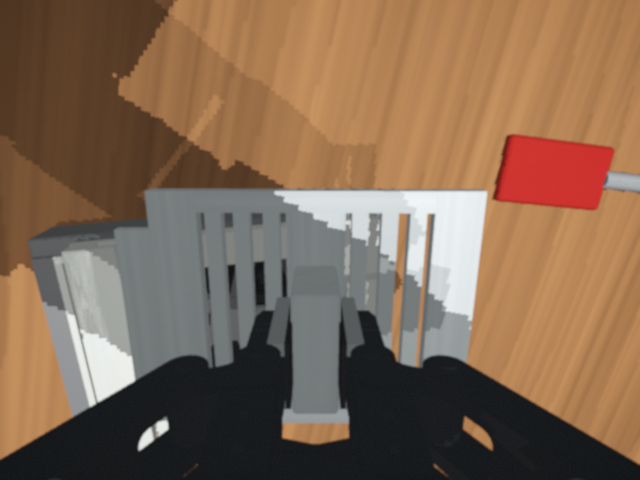

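The grille sits in the gripper as it did before the lift: ridge at (345,318), plate top edge still at row 190. Now to the hover above the ledge.

{"api": "apply_moves", "payload": {
  "rows": [
    {"x":-20,"y":-5,"z":10,"ax":-0.04,"ay":0.01,"az":-0.1,"hand":0},
    {"x":-40,"y":-10,"z":20,"ax":-0.08,"ay":0.02,"az":-0.2,"hand":0},
    {"x":-54.8,"y":-14.6,"z":32,"ax":-0.107,"ay":0.034,"az":-0.326,"hand":0},
    {"x":-54.8,"y":-14.6,"z":37,"ax":-0.107,"ay":0.034,"az":-0.326,"hand":0},
    {"x":-54.8,"y":-14.6,"z":37,"ax":-0.107,"ay":0.034,"az":-0.326,"hand":0},
    {"x":-54.8,"y":-14.6,"z":37,"ax":-0.107,"ay":0.034,"az":-0.326,"hand":0},
    {"x":-54.8,"y":-14.6,"z":37,"ax":-0.107,"ay":0.034,"az":-0.326,"hand":0},
    {"x":-54.8,"y":-14.6,"z":37,"ax":-0.107,"ay":0.034,"az":-0.326,"hand":0}
  ]
}}

```text
clock: 8.7
ee_pos: [0.5214, -0.1755, 0.1083]
tcp_rot: [0.597, 0.796, 0.08, 0.06]
ft_force: [-0.2, -0.3, -2.7]
gripper_width: 0.0145
```

```bash
python3 - <<'E'
from h import *
where(); pos,R=lip_pose(-52,44,.2); plan(pos,R)
p,d,m=grab('wrist'); save('w7',p); np.savez('w7.npz',p=p,d=d,R=m['R'],t=m['t'],k=[m['fx'],m['fy'],m['cx'],m['cy']])
p,d,m=grab('side');C=cloud(d,m); save('s7',cv2.resize(p[130:260,310:470],None,fx=4,fy=4,interpolation=cv2.INTER_CUBIC))
E
```

```text
t 8.7 lip [-51.18   1.74  80.54] tilt 0.1995 yawerr -0.0029 roll -0.0005 F seat [-0.3 -0.3 -2.7] w 0.0145 tau [-0.03  0.15 -0.03]
shift [-1.5 -8.  35.6] turn [-0.003  0.003 -0.016]
```

View pics/s7.png

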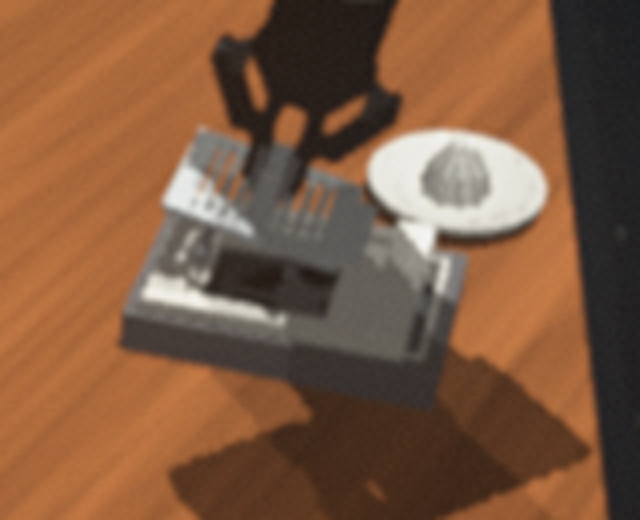

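View pics/w7.png

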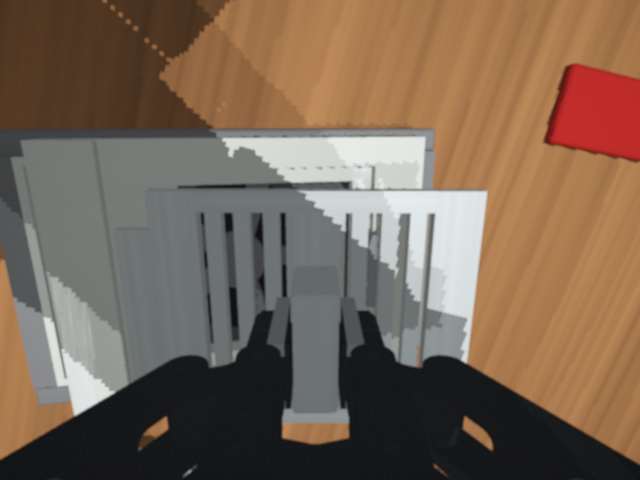

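```bash
python3 - <<'E'
from h import *
z=np.load('w7.npz'); m=dict(zip(('fx','fy','cx','cy'),z['k']),R=z['R'],t=z['t']); C=cloud(z['d'],m)
Rz=Rn.from_euler('z',YAW); U=((C-S).reshape(-1,3)@Rz.as_matrix()).reshape(C.shape)*1000
# plate solid area: row 193..210, cols 160..480
Q=U[194:208,165:478].reshape(-1,3)
A=np.c_[Q[:,:2],np.ones(len(Q))]; f=np.linalg.lstsq(A,Q[:,2],rcond=None)[0]; print('plane slopes x,y',f[:2],'rms',np.std(A@f-Q[:,2]))
lipedge=[U[r,c] for r in range(240,330,15) for c in (119,121,123)]
print(np.round(lipedge,1))
print('plate +y edge',U[192,200:480:60]); print('rear edge',U[230:300:20,482-3])
s=arm.observe()
lip,th=np.array([-51.18,1.74,80.54]),.1995
rc=Rn.from_euler('y',-th)
print('pred lip top tip',lip+rc.apply([0,0,4]),'plate+y edge at mid',lip+rc.apply([76,50,6]),'rear',lip+rc.apply([138,50,6]))
# vent refs here
q=(U[...,0]<-66)&(U[...,0]>-85)&(abs(U[...,1])<60)&(U[...,2]>50)&(U[...,2]<58); print('overhang z',np.median(U[q][:,2]))
q=(U[...,2]>43)&(U[...,2]<60); print('seat +y edge', np.percentile(U[q][:,1],99.7), 'front x',np.percentile(U[q][:,0],.3))
q=q&(U[...,1]>55)&(U[...,0]>0); print('rear x',np.percentile(U[q][:,0],99.7))
E
```

```text
plane slopes x,y [0.1992 3.3901] rms 6.51207748508234
[[-50.2  32.3  85.4]
 [-49.4  32.3  85.7]
 [-48.7  32.2  85.5]
 [-51.2  26.1  84.4]
 [-50.2  26.3  85.5]
 [-49.3  26.5  86.1]
 [-64.1   5.4  40.4]
 [-50.7  20.5  86.3]
 [-50.3  20.2  85.4]
 [-65.4  -2.9  39.4]
 [-64.5  -3.1  39.1]
 [-50.9  14.2  85.8]
 [-63.2  -6.4  50.4]
 [-65.1 -10.5  40.7]
 [-64.2 -10.6  40.6]
 [-63.1 -12.5  54.2]
 [-63.5 -14.6  49.7]
 [-65.4 -19.2  39.8]]
plate +y edge [[-18.5016  50.7872  93.745 ]
 [  2.8477  50.6255  97.222 ]
 [ 24.0391  50.7614 102.5949]
 [ 44.9081  50.9063 107.9573]
 [ 66.4665  50.7309 111.39  ]]
rear edge [[ 82.1524  36.4126 113.9647]
 [ 83.0213  28.6134 114.0936]
 [162.2822 -25.5358  -0.523 ]
 [164.1001 -40.9984  -0.4177]]
pred lip top tip [-51.9727   1.74    84.4607] plate+y edge at mid [ 22.1235  51.74   101.4826] rear [ 82.8938  51.74   113.7697]
overhang z 54.41976105764928
seat +y edge 68.44127583510448 front x -90.26396763380053
rear x 90.38020849696001
```

{"api": "apply_moves", "payload": {
  "rows": [
    {"x":0,"y":-2,"z":10,"ax":0,"ay":0,"az":0,"hand":0},
    {"x":0,"y":-4,"z":20,"ax":0,"ay":0,"az":0,"hand":0},
    {"x":0,"y":-6,"z":28,"ax":0,"ay":0,"az":0,"hand":0},
    {"x":0,"y":-7,"z":33,"ax":0,"ay":0,"az":0,"hand":0},
    {"x":0,"y":-7.5,"z":35,"ax":0,"ay":0,"az":0,"hand":0},
    {"x":0,"y":-7.5,"z":35,"ax":0,"ay":0,"az":0,"hand":0},
    {"x":0,"y":-7.5,"z":35,"ax":0,"ay":0,"az":0,"hand":0},
    {"x":0,"y":-7.5,"z":35,"ax":0,"ay":0,"az":0,"hand":0}
  ]
}}

```text
clock: 9.8
ee_pos: [0.521, -0.1759, 0.0724]
tcp_rot: [0.597, 0.796, 0.08, 0.06]
ft_force: [-0.8, -0.1, -1.3]
gripper_width: 0.0149
```

```bash
sed -i 's/T=np.array(\[0,.0007/T=np.array([0,.0016/' h.py; python3 - <<'E'
from h import *
where(); pos,R=lip_pose(-52,40,.2); plan(pos,R)
E
```

```text
t 9.8 lip [-51.69   0.66  44.68] tilt 0.1995 yawerr -0.0032 roll -0.0006 F seat [-0.8  0.2 -1.3] w 0.0149 tau [-0.08  0.15  0.01]
shift [-0.4 -1.2  4.5] turn [-0.003  0.003 -0.018]
```

{"api": "apply_moves", "payload": {
  "rows": [
    {"x":-0.4,"y":-0.2,"z":0.7,"ax":0,"ay":0,"az":-0.02,"hand":0},
    {"x":-0.4,"y":-0.4,"z":1.5,"ax":0,"ay":0,"az":-0.02,"hand":0},
    {"x":-0.4,"y":-0.5,"z":2.2,"ax":0,"ay":0,"az":-0.02,"hand":0},
    {"x":-0.4,"y":-0.6,"z":3,"ax":0,"ay":0,"az":-0.02,"hand":0},
    {"x":-0.4,"y":-0.6,"z":3,"ax":0,"ay":0,"az":-0.02,"hand":0},
    {"x":-0.4,"y":-0.6,"z":3,"ax":0,"ay":0,"az":-0.02,"hand":0},
    {"x":-0.4,"y":-0.6,"z":3,"ax":0,"ay":0,"az":-0.02,"hand":0},
    {"x":-0.4,"y":-0.6,"z":3,"ax":0,"ay":0,"az":-0.02,"hand":0}
  ]
}}

```text
clock: 10.8
ee_pos: [0.521, -0.1762, 0.0691]
tcp_rot: [0.596, 0.797, 0.08, 0.06]
ft_force: [0.8, 0.4, -2.3]
gripper_width: 0.0148
```

```bash
python3 -c "from h import *; where()"
```

```text
t 10.8 lip [-51.77   0.09  41.44] tilt 0.1993 yawerr 0.0003 roll -0.0003 F seat [ 0.8  0.1 -2.3] w 0.0148 tau [-0.05  0.17  0.01]
```

{"api": "apply_moves", "payload": {
  "rows": [
    {"x":0,"y":-0.1,"z":0.3,"ax":0,"ay":0,"az":0,"hand":0},
    {"x":0,"y":-0.2,"z":0.6,"ax":0,"ay":0,"az":0,"hand":0},
    {"x":0,"y":-0.2,"z":1,"ax":0,"ay":0,"az":0,"hand":0},
    {"x":0,"y":-0.2,"z":1,"ax":0,"ay":0,"az":0,"hand":0},
    {"x":0,"y":-0.2,"z":1,"ax":0,"ay":0,"az":0,"hand":0},
    {"x":0,"y":-0.2,"z":1,"ax":0,"ay":0,"az":0,"hand":0},
    {"x":0,"y":-0.2,"z":1,"ax":0,"ay":0,"az":0,"hand":0},
    {"x":0,"y":-0.2,"z":1,"ax":0,"ay":0,"az":0,"hand":0}
  ]
}}

```text
clock: 11.8
ee_pos: [0.521, -0.1762, 0.0681]
tcp_rot: [0.596, 0.797, 0.08, 0.06]
ft_force: [1.2, 0.8, -2.5]
gripper_width: 0.0147
```

```bash
python3 -c "from h import *; where()"
```

```text
t 11.8 lip [-51.76   0.05  40.41] tilt 0.1993 yawerr 0.0003 roll -0.0003 F seat [ 1.4  0.4 -2.5] w 0.0147 tau [-0.08  0.18 -0.01]
```

Not touching yet. I'll lower in 0.5 mm steps.

{"api": "apply_moves", "payload": {
  "rows": [
    {"x":0,"y":-0.1,"z":0.5,"ax":0,"ay":0,"az":0,"hand":0},
    {"x":0,"y":-0.1,"z":0.5,"ax":0,"ay":0,"az":0,"hand":0},
    {"x":0,"y":-0.2,"z":1,"ax":0,"ay":0,"az":0,"hand":0},
    {"x":0,"y":-0.2,"z":1,"ax":0,"ay":0,"az":0,"hand":0},
    {"x":0,"y":-0.2,"z":1,"ax":0,"ay":0,"az":0,"hand":0},
    {"x":0,"y":-0.2,"z":1,"ax":0,"ay":0,"az":0,"hand":0},
    {"x":0,"y":-0.2,"z":1,"ax":0,"ay":0,"az":0,"hand":0},
    {"x":0,"y":-0.2,"z":1,"ax":0,"ay":0,"az":0,"hand":0}
  ]
}}

```text
clock: 12.8
ee_pos: [0.5211, -0.1763, 0.0672]
tcp_rot: [0.596, 0.797, 0.08, 0.06]
ft_force: [0.6, 0.9, 2.3]
gripper_width: 0.0147
```

```bash
python3 -c "from h import *; where()"
```

```text
t 12.8 lip [-51.66  -0.01  39.49] tilt 0.1995 yawerr 0.0002 roll -0.0005 F seat [0.8 0.7 2.3] w 0.0147 tau [-0.03  0.24 -0.02]
```

Contact with the ledge: about 4.7 N at an indicated 39.5 mm. Now up 0.6 mm and into the slot.

{"api": "apply_moves", "payload": {
  "rows": [
    {"x":0,"y":0.1,"z":-0.6,"ax":0,"ay":0,"az":0,"hand":0},
    {"x":0,"y":-3.8,"z":-1.4,"ax":0,"ay":0,"az":0,"hand":0},
    {"x":0,"y":-7.7,"z":-2.2,"ax":0,"ay":0,"az":0,"hand":0},
    {"x":0,"y":-11.6,"z":-3.0,"ax":0,"ay":0,"az":0,"hand":0},
    {"x":0,"y":-15.5,"z":-3.8,"ax":0,"ay":0,"az":0,"hand":0},
    {"x":0,"y":-18.4,"z":-4.4,"ax":0,"ay":0,"az":0,"hand":0},
    {"x":0,"y":-19.5,"z":-4.6,"ax":0,"ay":0,"az":0,"hand":0},
    {"x":0,"y":-19.5,"z":-4.6,"ax":0,"ay":0,"az":0,"hand":0}
  ]
}}

```text
clock: 13.8
ee_pos: [0.5018, -0.1819, 0.0678]
tcp_rot: [0.596, 0.797, 0.08, 0.06]
ft_force: [0.6, 1.0, -2.5]
gripper_width: 0.015
```

```bash
python3 -c "
from h import *
where()
p,d,m=grab('wrist'); save('w8',p)"
```

```text
t 13.8 lip [-71.8    0.04  40.05] tilt 0.1993 yawerr 0.0002 roll -0.0003 F seat [ 0.9  0.7 -2.5] w 0.015 tau [-0.04  0.18 -0.06]
```

View pics/w8.png

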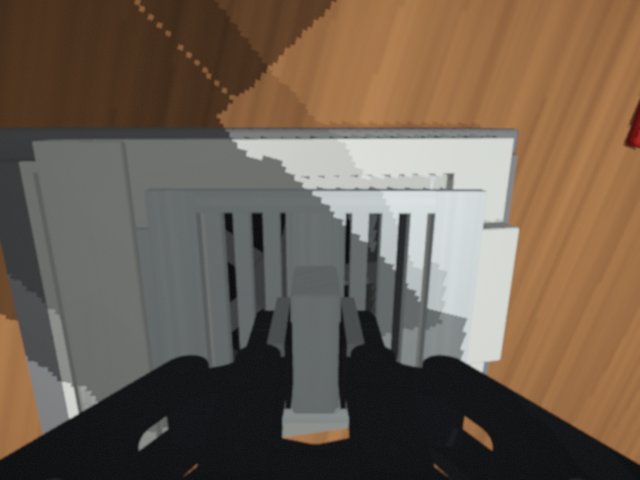

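The lip is in the slot under the overhang (left of col 150) with no contact force. I'll push toward the back wall in small steps.

{"api": "apply_moves", "payload": {
  "rows": [
    {"x":0,"y":-0.7,"z":-0.14,"ax":0,"ay":0,"az":0,"hand":0},
    {"x":0,"y":-1.4,"z":-0.28,"ax":0,"ay":0,"az":0,"hand":0},
    {"x":0,"y":-2.1,"z":-0.42,"ax":0,"ay":0,"az":0,"hand":0},
    {"x":0,"y":-2.7,"z":-0.55,"ax":0,"ay":0,"az":0,"hand":0},
    {"x":0,"y":-2.7,"z":-0.55,"ax":0,"ay":0,"az":0,"hand":0},
    {"x":0,"y":-2.7,"z":-0.55,"ax":0,"ay":0,"az":0,"hand":0},
    {"x":0,"y":-2.7,"z":-0.55,"ax":0,"ay":0,"az":0,"hand":0},
    {"x":0,"y":-2.7,"z":-0.55,"ax":0,"ay":0,"az":0,"hand":0}
  ]
}}

```text
clock: 14.85
ee_pos: [0.4992, -0.1826, 0.0677]
tcp_rot: [0.596, 0.797, 0.08, 0.06]
ft_force: [-0.1, -0.8, -2.9]
gripper_width: 0.015
```

```bash
python3 -c "from h import *; where()"
```

```text
t 14.85 lip [-74.54   0.07  40.03] tilt 0.1993 yawerr 0.0002 roll -0.0003 F seat [-0.3 -0.7 -2.9] w 0.015 tau [-0.06  0.16 -0.  ]
```

{"api": "apply_moves", "payload": {
  "rows": [
    {"x":0,"y":-0.3,"z":-0.06,"ax":0,"ay":0,"az":0,"hand":0},
    {"x":0,"y":-0.6,"z":-0.12,"ax":0,"ay":0,"az":0,"hand":0},
    {"x":0,"y":-0.8,"z":-0.16,"ax":0,"ay":0,"az":0,"hand":0},
    {"x":0,"y":-0.8,"z":-0.16,"ax":0,"ay":0,"az":0,"hand":0},
    {"x":0,"y":-0.8,"z":-0.16,"ax":0,"ay":0,"az":0,"hand":0},
    {"x":0,"y":-0.8,"z":-0.16,"ax":0,"ay":0,"az":0,"hand":0},
    {"x":0,"y":-0.8,"z":-0.16,"ax":0,"ay":0,"az":0,"hand":0},
    {"x":0,"y":-0.8,"z":-0.16,"ax":0,"ay":0,"az":0,"hand":0}
  ]
}}

```text
clock: 15.85
ee_pos: [0.4984, -0.1829, 0.0677]
tcp_rot: [0.596, 0.797, 0.08, 0.06]
ft_force: [0.2, -1.1, -2.7]
gripper_width: 0.0147
```

```bash
python3 -c "from h import *; where()"
```

```text
t 15.85 lip [-75.35   0.09  40.03] tilt 0.1993 yawerr 0.0003 roll -0.0003 F seat [-0.1 -1.1 -2.7] w 0.0147 tau [-0.04  0.17 -0.08]
```

{"api": "apply_moves", "payload": {
  "rows": [
    {"x":0,"y":-0.3,"z":-0.06,"ax":0,"ay":0,"az":0,"hand":0},
    {"x":0,"y":-0.6,"z":-0.12,"ax":0,"ay":0,"az":0,"hand":0},
    {"x":0,"y":-0.8,"z":-0.16,"ax":0,"ay":0,"az":0,"hand":0},
    {"x":0,"y":-0.8,"z":-0.16,"ax":0,"ay":0,"az":0,"hand":0},
    {"x":0,"y":-0.8,"z":-0.16,"ax":0,"ay":0,"az":0,"hand":0},
    {"x":0,"y":-0.8,"z":-0.16,"ax":0,"ay":0,"az":0,"hand":0},
    {"x":0,"y":-0.8,"z":-0.16,"ax":0,"ay":0,"az":0,"hand":0},
    {"x":0,"y":-0.8,"z":-0.16,"ax":0,"ay":0,"az":0,"hand":0}
  ]
}}

```text
clock: 16.85
ee_pos: [0.4978, -0.1831, 0.0678]
tcp_rot: [0.596, 0.797, 0.08, 0.06]
ft_force: [3.7, 1.5, -2.1]
gripper_width: 0.0145
```

```bash
python3 -c "from h import *; where()"
```

```text
t 16.85 lip [-76.02  -0.01  40.11] tilt 0.1996 yawerr 0.0002 roll -0.0005 F seat [ 4.   0.4 -2.1] w 0.0145 tau [ 0.29 -0.51 -0.04]
```

{"api": "apply_moves", "payload": {
  "rows": [
    {"x":0,"y":-0.2,"z":-0.04,"ax":0,"ay":0,"az":0,"hand":0},
    {"x":0,"y":-0.4,"z":-0.08,"ax":0,"ay":0,"az":0,"hand":0},
    {"x":0,"y":-0.6,"z":-0.12,"ax":0,"ay":0,"az":0,"hand":0},
    {"x":0,"y":-0.6,"z":-0.12,"ax":0,"ay":0,"az":0,"hand":0},
    {"x":0,"y":-0.6,"z":-0.12,"ax":0,"ay":0,"az":0,"hand":0},
    {"x":0,"y":-0.6,"z":-0.12,"ax":0,"ay":0,"az":0,"hand":0},
    {"x":0,"y":-0.6,"z":-0.12,"ax":0,"ay":0,"az":0,"hand":0},
    {"x":0,"y":-0.6,"z":-0.12,"ax":0,"ay":0,"az":0,"hand":0}
  ]
}}

```text
clock: 17.85
ee_pos: [0.4976, -0.1833, 0.068]
tcp_rot: [0.596, 0.797, 0.08, 0.06]
ft_force: [7.0, 4.1, -2.1]
gripper_width: 0.0146
```

```bash
python3 -c "from h import *; where()"
```

```text
t 17.85 lip [-76.18  -0.08  40.25] tilt 0.2004 yawerr -0.0001 roll -0.0009 F seat [ 7.9  1.9 -2.1] w 0.0146 tau [ 0.61 -1.15 -0.  ]
```

The front contact is felt: about 8 N at an indicated -76 mm, so it is on the back wall or within 0.4 mm of it. Now the swing down, pivoting about the lip.

```bash
python3 - <<'E'
from h import *
p0,R0=lip_pose(-76.8,40.0,.1993)
for th in (.18,.16,.14,.12,.105,.1):
    p,R=lip_pose(-76.6,39.9,th); print(th,end=' '); plan(p,R,p0,R0)
E
```

```text
0.18 shift [-0.   0.4  1.6] turn [ 0.111  0.    -0.   ]
0.16 shift [-0.   0.6  3.1] turn [ 0.225 -0.    -0.   ]
0.14 shift [-0.   0.7  4.7] turn [ 0.34 -0.    0.  ]
0.12 shift [-0.   0.9  6.2] turn [0.454 0.    0.   ]
0.105 shift [-0.   0.9  7.3] turn [ 0.54 -0.    0.  ]
0.1 shift [-0.   1.   7.7] turn [ 0.569 -0.    -0.   ]
```

{"api": "apply_moves", "payload": {
  "rows": [
    {"x":0,"y":0.2,"z":0.8,"ax":0.055,"ay":0,"az":0,"hand":0},
    {"x":0,"y":0.4,"z":1.6,"ax":0.111,"ay":0,"az":0,"hand":0},
    {"x":0,"y":0.5,"z":2.4,"ax":0.168,"ay":0,"az":0,"hand":0},
    {"x":0,"y":0.6,"z":3.1,"ax":0.225,"ay":0,"az":0,"hand":0},
    {"x":0,"y":0.7,"z":4.7,"ax":0.34,"ay":0,"az":0,"hand":0},
    {"x":0,"y":0.7,"z":4.7,"ax":0.34,"ay":0,"az":0,"hand":0},
    {"x":0,"y":0.7,"z":4.7,"ax":0.34,"ay":0,"az":0,"hand":0},
    {"x":0,"y":0.7,"z":4.7,"ax":0.34,"ay":0,"az":0,"hand":0}
  ]
}}

```text
clock: 18.85
ee_pos: [0.4989, -0.1829, 0.0635]
tcp_rot: [0.597, 0.799, 0.056, 0.042]
ft_force: [5.3, 4.5, -1.5]
gripper_width: 0.0146
```

```bash
python3 - <<'E'
from h import *
where()
p0,R0=lip_pose(-76.6,39.9,.14)
for th in (.13,.12,.11,.1,.09):
    p,R=lip_pose(-76.6,39.9,th); print(th,end=' '); plan(p,R,p0,R0)
E
```

```text
t 18.85 lip [-76.28  -0.06  40.02] tilt 0.1409 yawerr -0.0 roll -0.0007 F seat [ 6.4  2.9 -1.5] w 0.0146 tau [ 0.54 -0.88 -0.  ]
0.13 shift [-0.   0.1  0.8] turn [ 0.057  0.    -0.   ]
0.12 shift [0.  0.2 1.5] turn [ 0.115 -0.    -0.   ]
0.11 shift [-0.   0.3  2.3] turn [ 0.172 -0.    -0.   ]
0.1 shift [0.  0.4 3. ] turn [ 0.229 -0.    -0.   ]
0.09 shift [0.  0.5 3.8] turn [ 0.286  0.    -0.   ]
```

{"api": "apply_moves", "payload": {
  "rows": [
    {"x":0,"y":0.1,"z":0.4,"ax":0.028,"ay":0,"az":0,"hand":0},
    {"x":0,"y":0.1,"z":0.8,"ax":0.057,"ay":0,"az":0,"hand":0},
    {"x":0,"y":0.2,"z":1.5,"ax":0.115,"ay":0,"az":0,"hand":0},
    {"x":0,"y":0.3,"z":2.3,"ax":0.172,"ay":0,"az":0,"hand":0},
    {"x":0,"y":0.4,"z":3.0,"ax":0.229,"ay":0,"az":0,"hand":0},
    {"x":0,"y":0.4,"z":3.0,"ax":0.229,"ay":0,"az":0,"hand":0},
    {"x":0,"y":0.4,"z":3.0,"ax":0.229,"ay":0,"az":0,"hand":0},
    {"x":0,"y":0.4,"z":3.0,"ax":0.229,"ay":0,"az":0,"hand":0}
  ]
}}

```text
clock: 19.85
ee_pos: [0.4996, -0.1826, 0.0605]
tcp_rot: [0.598, 0.8, 0.04, 0.03]
ft_force: [5.1, 2.4, -1.2]
gripper_width: 0.0147
```

```bash
python3 - <<'E'
from h import *
where()
p,d,m=grab('wrist'); save('w9',p); np.savez('w9.npz',p=p,d=d,R=m['R'],t=m['t'],k=[m['fx'],m['fy'],m['cx'],m['cy']])
E
```

```text
t 19.85 lip [-76.41  -0.03  40.01] tilt 0.1009 yawerr 0.0 roll -0.0006 F seat [ 5.6  0.8 -1.2] w 0.0147 tau [ 0.55 -0.81 -0.02]
```

View pics/w9.png

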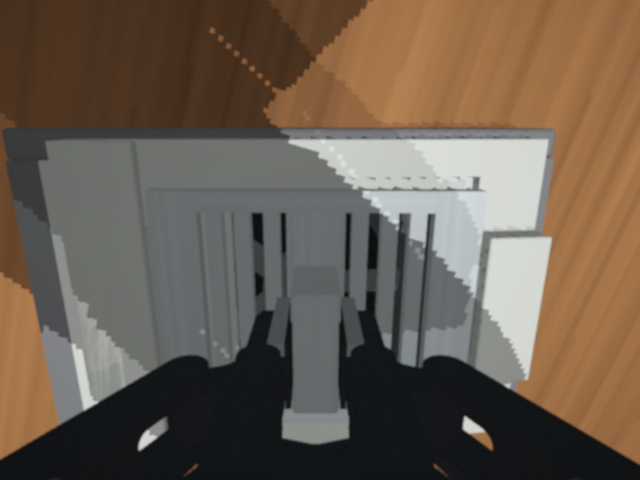

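The grille is home at the front: a 5.6 N push on the back wall, and the rear edge (col 485) clears the catch block. I'll lower it onto the nose, then release.

{"api": "apply_moves", "payload": {
  "rows": [
    {"x":0,"y":0.1,"z":0.4,"ax":0.03,"ay":0,"az":0,"hand":0},
    {"x":0,"y":0.1,"z":0.8,"ax":0.06,"ay":0,"az":0,"hand":0},
    {"x":0,"y":0.1,"z":0.8,"ax":0.06,"ay":0,"az":0,"hand":0},
    {"x":0,"y":0.1,"z":0.8,"ax":0.06,"ay":0,"az":0,"hand":0},
    {"x":0,"y":0.1,"z":0.8,"ax":0.06,"ay":0,"az":0,"hand":0},
    {"x":0,"y":0.1,"z":0.8,"ax":0.06,"ay":0,"az":0,"hand":0},
    {"x":0,"y":0.1,"z":0.8,"ax":0.06,"ay":0,"az":0,"hand":0},
    {"x":0,"y":0.1,"z":0.8,"ax":0.06,"ay":0,"az":0,"hand":0}
  ]
}}

```text
clock: 20.9
ee_pos: [0.4997, -0.1826, 0.0598]
tcp_rot: [0.598, 0.8, 0.036, 0.027]
ft_force: [4.7, 3.4, 5.0]
gripper_width: 0.015
```

```bash
python3 -c "from h import *; where()"
```

```text
t 20.9 lip [-76.47  -0.08  40.09] tilt 0.0899 yawerr 0.0002 roll -0.0007 F seat [5.5 1.9 5. ] w 0.015 tau [ 0.51 -0.77 -0.03]
```

It rests on the nose. Open and lift away.

{"api": "apply_moves", "payload": {
  "rows": [
    {"x":0,"y":0,"z":0,"ax":0,"ay":0,"az":0,"hand":0.25},
    {"x":0,"y":0,"z":0,"ax":0,"ay":0,"az":0,"hand":0.5},
    {"x":0,"y":0,"z":0,"ax":0,"ay":0,"az":0,"hand":0.5},
    {"x":0,"y":0,"z":0,"ax":0,"ay":0,"az":0,"hand":0.5},
    {"x":0,"y":0,"z":-10,"ax":0,"ay":0,"az":0,"hand":0.5},
    {"x":0,"y":0,"z":-30,"ax":0,"ay":0,"az":0,"hand":0.5},
    {"x":0,"y":0,"z":-60,"ax":0,"ay":0,"az":0,"hand":0.5},
    {"x":0,"y":0,"z":-90,"ax":0,"ay":0,"az":0,"hand":0.5}
  ]
}}

```text
clock: 21.9
ee_pos: [0.4916, -0.1848, 0.1507]
tcp_rot: [0.598, 0.8, 0.036, 0.027]
ft_force: [-0.3, -1.2, -0.1]
gripper_width: 0.0424
```

```bash
cat > chk.py <<'E'
from h import *
import sys
where()
p,d,m=grab('wrist'); save(sys.argv[1],p); C=cloud(d,m)
Rz=Rn.from_euler('z',YAW); U=((C-S).reshape(-1,3)@Rz.as_matrix()).reshape(C.shape)*1000
r,c=[np.arange(480)[:,None]+0*np.arange(640),np.arange(640)+0*np.arange(480)[:,None]]
ok=(d>0)
for x0 in (-55,-40,-20,20,40,50,56):
    q=ok&(abs(U[...,0]-x0)<2)&(U[...,1]>30)&(U[...,1]<46)&(U[...,2]>38)&(U[...,2]<70)
    print('x',x0,'top z',np.round(np.median(U[q][:,2]),1) if q.any() else None,q.sum())
q=ok&(abs(U[...,1])<49)&(U[...,0]>30)&(U[...,0]<64)&(U[...,2]>43)&(U[...,2]<66)&(abs(U[...,1])>25)
if q.any(): print('rear edge x',np.percentile(U[q][:,0],99.5))
q=ok&(abs(U[...,0])<30)&(abs(U[...,1])<40)&(U[...,2]>66)&(U[...,2]<95)
if q.any():
    P=U[q]; print('ridge',cv2.minAreaRect(P[:,:2].astype(np.float32)),np.median(P[:,2]))
E
python3 chk.py w10
```

```text
t 21.9 lip [-84.86   0.13 131.09] tilt 0.0896 yawerr 0.0003 roll -0.0006 F seat [-0.6 -1.1 -0.1] w 0.0424 tau [-0.05  0.1  -0.02]
x -55 top z 48.3 190
x -40 top z 49.8 172
x -20 top z 51.8 119
x 20 top z 55.5 62
x 40 top z 57.4 111
x 50 top z 58.4 192
x 56 top z 59.0 190
rear edge x 60.81010321615494
ridge ((-3.4225826263427734, 0.8450946807861328), (44.98766326904297, 16.850139617919922), 88.68537139892578) 83.2482072863236
```

View pics/w10.png

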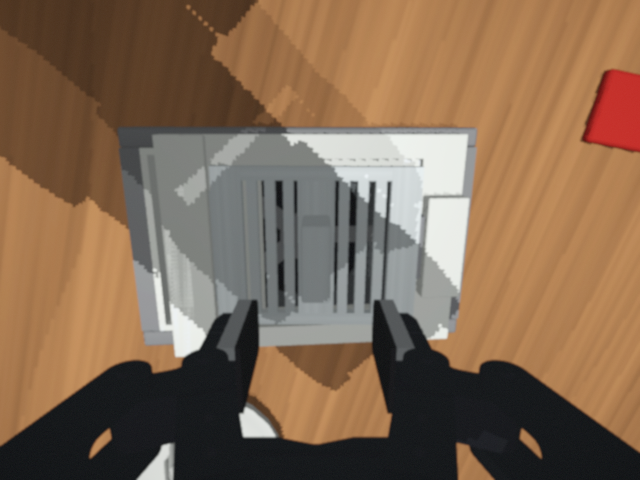

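The grille rests on the nose at a tilt of about 0.096, with its rear edge at x = 60.8 (block face 66), so it is home. Now I'll shut the gripper, turn it 90° and press on the rear rail.

```bash
python3 - <<'E'
from h import *
pos=S+Rn.from_euler('z',YAW).apply([.045,0,.120]); print(pos); plan(pos,down(YAW))
E
```

```text
[ 0.5451 -0.1709  0.1212]
shift [-0.5 50.8 38.1] turn [ 0.438 -0.401  8.995]
```

{"api": "apply_moves", "payload": {
  "rows": [
    {"x":0,"y":6,"z":5,"ax":0.06,"ay":-0.05,"az":1.0,"hand":0},
    {"x":0,"y":12,"z":10,"ax":0.11,"ay":-0.1,"az":2.0,"hand":0},
    {"x":0,"y":18,"z":15,"ax":0.16,"ay":-0.15,"az":3.0,"hand":0},
    {"x":0,"y":24,"z":15,"ax":0.2,"ay":-0.2,"az":4.0,"hand":0},
    {"x":0,"y":30,"z":15,"ax":0.25,"ay":-0.24,"az":5.0,"hand":0},
    {"x":0,"y":36,"z":15,"ax":0.3,"ay":-0.28,"az":6.0,"hand":0},
    {"x":0,"y":42,"z":15,"ax":0.36,"ay":-0.33,"az":7.0,"hand":0},
    {"x":0,"y":48,"z":15,"ax":0.4,"ay":-0.37,"az":8.0,"hand":0}
  ]
}}

```text
clock: 22.95
ee_pos: [0.5391, -0.1708, 0.1391]
tcp_rot: [0.974, 0.225, 0.001, 0.002]
ft_force: [-0.1, 0.0, -0.7]
gripper_width: -0.0
```

```bash
python3 - <<'E'
from h import *
s=arm.observe(); print(s['qd'],s['joint_positions'],s['ft_force'])
pos=S+Rn.from_euler('z',YAW).apply([.045,0,.070]); print(pos); plan(pos,down(YAW))
E
```

```text
[ 0.0545  0.0915 -0.1661 -0.0001  0.1539  1.4402] [-0.388   0.4869  1.6975 -0.003   0.9527  0.7299] [-0.0573  0.045  -0.7372]
[ 0.5451 -0.1709  0.0712]
shift [ 5.2  2.3 67.9] turn [ 0.028 -0.009  0.963]
```

{"api": "apply_moves", "payload": {
  "rows": [
    {"x":5,"y":2,"z":10,"ax":0,"ay":0,"az":0.9,"hand":0},
    {"x":5,"y":2,"z":25,"ax":0,"ay":0,"az":0.9,"hand":0},
    {"x":5,"y":2,"z":40,"ax":0,"ay":0,"az":0.9,"hand":0},
    {"x":5,"y":2,"z":52,"ax":0,"ay":0,"az":0.9,"hand":0},
    {"x":5,"y":2,"z":58,"ax":0,"ay":0,"az":0.9,"hand":0},
    {"x":5,"y":2,"z":58,"ax":0,"ay":0,"az":0.9,"hand":0},
    {"x":5,"y":2,"z":58,"ax":0,"ay":0,"az":0.9,"hand":0},
    {"x":5,"y":2,"z":58,"ax":0,"ay":0,"az":0.9,"hand":0}
  ]
}}

```text
clock: 23.95
ee_pos: [0.5447, -0.1708, 0.081]
tcp_rot: [0.989, 0.151, 0.002, 0.002]
ft_force: [0.2, 0.5, 0.1]
gripper_width: -0.0002
```

```bash
python3 - <<'E'
from h import *
s=arm.observe(); print(s['ee_pos'],s['ft_force'])
pos=S+Rn.from_euler('z',YAW).apply([.045,0,.0595]); plan(pos,down(YAW))
p,d,m=grab('wrist'); save('w11',p)
E
```

```text
[ 0.5447 -0.1708  0.081 ] [0.2243 0.5217 0.1152]
shift [ 0.3  0.1 20.3] turn [ 0.029 -0.015  0.095]
```

View pics/w11.png

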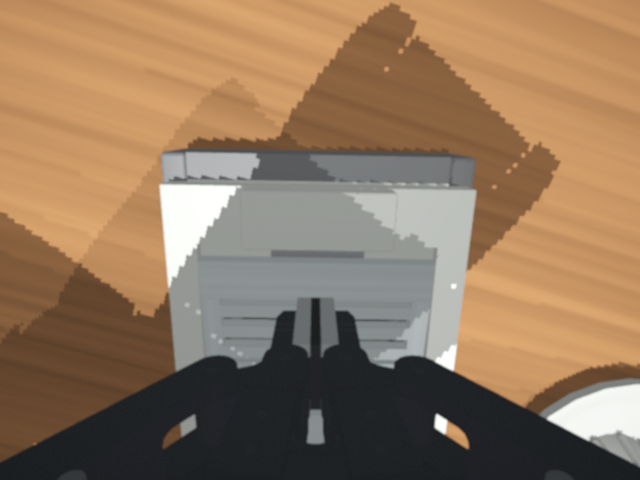

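The shut fingers are above the rear rail, clear of the nose at (253,318) and the catch block. Descending.

{"api": "apply_moves", "payload": {
  "rows": [
    {"x":0.3,"y":0,"z":6,"ax":0.03,"ay":-0.015,"az":0.1,"hand":0},
    {"x":0.3,"y":0,"z":12,"ax":0.03,"ay":-0.015,"az":0.1,"hand":0},
    {"x":0.3,"y":0,"z":17,"ax":0.03,"ay":-0.015,"az":0.1,"hand":0},
    {"x":0.3,"y":0,"z":20,"ax":0.03,"ay":-0.015,"az":0.1,"hand":0},
    {"x":0.3,"y":0,"z":20,"ax":0.03,"ay":-0.015,"az":0.1,"hand":0},
    {"x":0.3,"y":0,"z":20.5,"ax":0.03,"ay":-0.015,"az":0.1,"hand":0},
    {"x":0.3,"y":0,"z":20.5,"ax":0.03,"ay":-0.015,"az":0.1,"hand":0},
    {"x":0.3,"y":0,"z":20.5,"ax":0.03,"ay":-0.015,"az":0.1,"hand":0}
  ]
}}

```text
clock: 25.0
ee_pos: [0.5449, -0.1707, 0.0602]
tcp_rot: [0.99, 0.142, -0.0, -0.0]
ft_force: [0.4, -0.1, -0.1]
gripper_width: -0.0
```

{"api": "apply_moves", "payload": {
  "rows": [
    {"x":0,"y":0,"z":0.3,"ax":0,"ay":0,"az":0,"hand":0},
    {"x":0,"y":0,"z":0.6,"ax":0,"ay":0,"az":0,"hand":0},
    {"x":0,"y":0,"z":0.9,"ax":0,"ay":0,"az":0,"hand":0},
    {"x":0,"y":0,"z":1.2,"ax":0,"ay":0,"az":0,"hand":0},
    {"x":0,"y":0,"z":1.2,"ax":0,"ay":0,"az":0,"hand":0},
    {"x":0,"y":0,"z":1.2,"ax":0,"ay":0,"az":0,"hand":0},
    {"x":0,"y":0,"z":1.2,"ax":0,"ay":0,"az":0,"hand":0},
    {"x":0,"y":0,"z":1.2,"ax":0,"ay":0,"az":0,"hand":0}
  ]
}}

```text
clock: 26.0
ee_pos: [0.5449, -0.1707, 0.059]
tcp_rot: [0.99, 0.142, -0.0, -0.0]
ft_force: [-1.4, -0.7, 3.9]
gripper_width: -0.0
```

Contact at 59.3 mm. Pressing on in 1 mm steps.

{"api": "apply_moves", "payload": {
  "rows": [
    {"x":0,"y":0,"z":0.3,"ax":0,"ay":0,"az":0,"hand":0},
    {"x":0,"y":0,"z":0.6,"ax":0,"ay":0,"az":0,"hand":0},
    {"x":0,"y":0,"z":0.9,"ax":0,"ay":0,"az":0,"hand":0},
    {"x":0,"y":0,"z":1.1,"ax":0,"ay":0,"az":0,"hand":0},
    {"x":0,"y":0,"z":1.1,"ax":0,"ay":0,"az":0,"hand":0},
    {"x":0,"y":0,"z":1.1,"ax":0,"ay":0,"az":0,"hand":0},
    {"x":0,"y":0,"z":1.1,"ax":0,"ay":0,"az":0,"hand":0},
    {"x":0,"y":0,"z":1.1,"ax":0,"ay":0,"az":0,"hand":0}
  ]
}}

```text
clock: 27.0
ee_pos: [0.545, -0.1708, 0.0581]
tcp_rot: [0.99, 0.142, -0.0, -0.0]
ft_force: [-1.2, -0.1, 8.0]
gripper_width: -0.0
```

{"api": "apply_moves", "payload": {
  "rows": [
    {"x":0,"y":0,"z":0.3,"ax":0,"ay":0,"az":0,"hand":0},
    {"x":0,"y":0,"z":0.6,"ax":0,"ay":0,"az":0,"hand":0},
    {"x":0,"y":0,"z":0.9,"ax":0,"ay":0,"az":0,"hand":0},
    {"x":0,"y":0,"z":1.0,"ax":0,"ay":0,"az":0,"hand":0},
    {"x":0,"y":0,"z":1.0,"ax":0,"ay":0,"az":0,"hand":0},
    {"x":0,"y":0,"z":1.0,"ax":0,"ay":0,"az":0,"hand":0},
    {"x":0,"y":0,"z":1.0,"ax":0,"ay":0,"az":0,"hand":0},
    {"x":0,"y":0,"z":1.0,"ax":0,"ay":0,"az":0,"hand":0}
  ]
}}

```text
clock: 28.0
ee_pos: [0.5452, -0.1708, 0.0573]
tcp_rot: [0.99, 0.142, 0.0, -0.0]
ft_force: [-1.5, 0.3, 8.4]
gripper_width: -0.0001
```

{"api": "apply_moves", "payload": {
  "rows": [
    {"x":0,"y":0,"z":0.3,"ax":0,"ay":0,"az":0,"hand":0},
    {"x":0,"y":0,"z":0.6,"ax":0,"ay":0,"az":0,"hand":0},
    {"x":0,"y":0,"z":0.9,"ax":0,"ay":0,"az":0,"hand":0},
    {"x":0,"y":0,"z":1.2,"ax":0,"ay":0,"az":0,"hand":0},
    {"x":0,"y":0,"z":1.5,"ax":0,"ay":0,"az":0,"hand":0},
    {"x":0,"y":0,"z":1.5,"ax":0,"ay":0,"az":0,"hand":0},
    {"x":0,"y":0,"z":1.5,"ax":0,"ay":0,"az":0,"hand":0},
    {"x":0,"y":0,"z":1.5,"ax":0,"ay":0,"az":0,"hand":0}
  ]
}}

```text
clock: 29.0
ee_pos: [0.5453, -0.1708, 0.0559]
tcp_rot: [0.99, 0.142, 0.0, 0.0]
ft_force: [-2.5, 0.3, 10.5]
gripper_width: 0.0003
```

{"api": "apply_moves", "payload": {
  "rows": [
    {"x":0,"y":0,"z":0.3,"ax":0,"ay":0,"az":0,"hand":0},
    {"x":0,"y":0,"z":0.6,"ax":0,"ay":0,"az":0,"hand":0},
    {"x":0,"y":0,"z":0.9,"ax":0,"ay":0,"az":0,"hand":0},
    {"x":0,"y":0,"z":1.2,"ax":0,"ay":0,"az":0,"hand":0},
    {"x":0,"y":0,"z":1.5,"ax":0,"ay":0,"az":0,"hand":0},
    {"x":0,"y":0,"z":1.5,"ax":0,"ay":0,"az":0,"hand":0},
    {"x":0,"y":0,"z":1.5,"ax":0,"ay":0,"az":0,"hand":0},
    {"x":0,"y":0,"z":1.5,"ax":0,"ay":0,"az":0,"hand":0}
  ]
}}

```text
clock: 30.0
ee_pos: [0.5448, -0.1706, 0.0538]
tcp_rot: [0.99, 0.142, -0.0, -0.0]
ft_force: [0.1, 0.1, 0.1]
gripper_width: 0.0002
```

The force fell to zero, so it looks snapped. I'll look from where the arm stands first, then back off.

```bash
python3 chk.py w12
```

```text
t 30.0 lip [43.3  76.31 40.94] tilt -0.0006 yawerr -1.5717 roll 0.0007 F seat [0.1 0.  0.1] w 0.0002 tau [-0.04 -0.05  0.  ]
x -55 top z None 0
x -40 top z None 0
x -20 top z None 0
x 20 top z 44.4 9
x 40 top z 51.0 463
x 50 top z 51.9 389
x 56 top z 52.2 407
rear edge x 61.717719431069234
ridge ((6.650368690490723, 0.5370280742645264), (2.753523588180542, 6.200800895690918), 2.100184202194214) 70.1595902013301
```

View pics/w12.png

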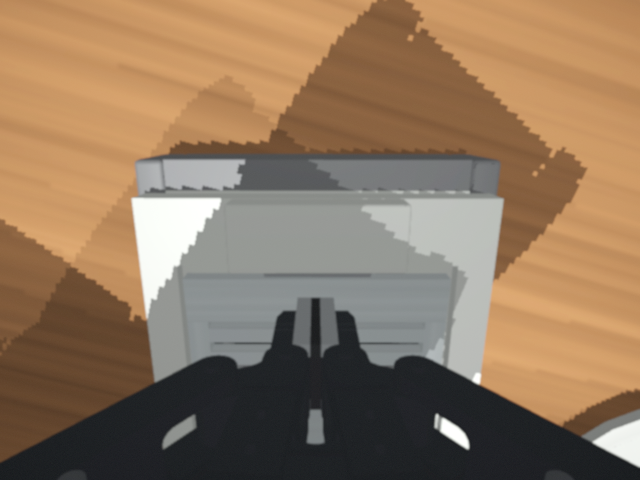

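The rear top edge is at about 52 mm (46 when flat), so it has only passed the nose tip halfway. I'll keep pressing.

{"api": "apply_moves", "payload": {
  "rows": [
    {"x":0,"y":0,"z":0.3,"ax":0,"ay":0,"az":0,"hand":0},
    {"x":0,"y":0,"z":0.6,"ax":0,"ay":0,"az":0,"hand":0},
    {"x":0,"y":0,"z":0.9,"ax":0,"ay":0,"az":0,"hand":0},
    {"x":0,"y":0,"z":1.2,"ax":0,"ay":0,"az":0,"hand":0},
    {"x":0,"y":0,"z":1.5,"ax":0,"ay":0,"az":0,"hand":0},
    {"x":0,"y":0,"z":1.5,"ax":0,"ay":0,"az":0,"hand":0},
    {"x":0,"y":0,"z":1.5,"ax":0,"ay":0,"az":0,"hand":0},
    {"x":0,"y":0,"z":1.5,"ax":0,"ay":0,"az":0,"hand":0}
  ]
}}

```text
clock: 31.05
ee_pos: [0.5448, -0.1706, 0.0523]
tcp_rot: [0.99, 0.142, -0.0, -0.0]
ft_force: [0.2, 0.2, -1.0]
gripper_width: -0.0003
```

{"api": "apply_moves", "payload": {
  "rows": [
    {"x":0,"y":0,"z":0.3,"ax":0,"ay":0,"az":0,"hand":0},
    {"x":0,"y":0,"z":0.6,"ax":0,"ay":0,"az":0,"hand":0},
    {"x":0,"y":0,"z":0.9,"ax":0,"ay":0,"az":0,"hand":0},
    {"x":0,"y":0,"z":1.2,"ax":0,"ay":0,"az":0,"hand":0},
    {"x":0,"y":0,"z":1.5,"ax":0,"ay":0,"az":0,"hand":0},
    {"x":0,"y":0,"z":1.5,"ax":0,"ay":0,"az":0,"hand":0},
    {"x":0,"y":0,"z":1.5,"ax":0,"ay":0,"az":0,"hand":0},
    {"x":0,"y":0,"z":1.5,"ax":0,"ay":0,"az":0,"hand":0}
  ]
}}

```text
clock: 32.05
ee_pos: [0.5448, -0.1707, 0.0507]
tcp_rot: [0.99, 0.142, -0.0, -0.0]
ft_force: [0.3, -0.2, 0.7]
gripper_width: -0.0
```

```bash
python3 chk.py w13
```

```text
t 32.05 lip [43.24 76.29 37.91] tilt -0.0007 yawerr -1.5717 roll 0.0008 F seat [ 0.2 -0.2  0.7] w -0.0 tau [-0.01 -0.01 -0.04]
x -55 top z None 0
x -40 top z None 0
x -20 top z None 0
x 20 top z None 0
x 40 top z 49.2 481
x 50 top z 49.9 401
x 56 top z 50.1 421
rear edge x 61.78139850458844
ridge ((6.786816596984863, 0.5317552089691162), (6.1561279296875, 2.215921640396118), 83.28653717041016) 68.78776453249299
```

{"api": "apply_moves", "payload": {
  "rows": [
    {"x":0,"y":0,"z":0.3,"ax":0,"ay":0,"az":0,"hand":0},
    {"x":0,"y":0,"z":0.6,"ax":0,"ay":0,"az":0,"hand":0},
    {"x":0,"y":0,"z":0.9,"ax":0,"ay":0,"az":0,"hand":0},
    {"x":0,"y":0,"z":1.2,"ax":0,"ay":0,"az":0,"hand":0},
    {"x":0,"y":0,"z":1.5,"ax":0,"ay":0,"az":0,"hand":0},
    {"x":0,"y":0,"z":1.5,"ax":0,"ay":0,"az":0,"hand":0},
    {"x":0,"y":0,"z":1.5,"ax":0,"ay":0,"az":0,"hand":0},
    {"x":0,"y":0,"z":1.5,"ax":0,"ay":0,"az":0,"hand":0}
  ]
}}

```text
clock: 33.1
ee_pos: [0.5448, -0.1706, 0.0493]
tcp_rot: [0.99, 0.142, -0.0, -0.0]
ft_force: [-0.0, 0.3, 0.2]
gripper_width: -0.0001
```

{"api": "apply_moves", "payload": {
  "rows": [
    {"x":0,"y":0,"z":0.3,"ax":0,"ay":0,"az":0,"hand":0},
    {"x":0,"y":0,"z":0.6,"ax":0,"ay":0,"az":0,"hand":0},
    {"x":0,"y":0,"z":0.9,"ax":0,"ay":0,"az":0,"hand":0},
    {"x":0,"y":0,"z":1.0,"ax":0,"ay":0,"az":0,"hand":0},
    {"x":0,"y":0,"z":1.0,"ax":0,"ay":0,"az":0,"hand":0},
    {"x":0,"y":0,"z":1.0,"ax":0,"ay":0,"az":0,"hand":0},
    {"x":0,"y":0,"z":1.0,"ax":0,"ay":0,"az":0,"hand":0},
    {"x":0,"y":0,"z":1.0,"ax":0,"ay":0,"az":0,"hand":0}
  ]
}}

```text
clock: 34.1
ee_pos: [0.5448, -0.1707, 0.0483]
tcp_rot: [0.99, 0.142, -0.0, -0.0]
ft_force: [0.5, 0.3, -0.3]
gripper_width: -0.0
```

```bash
python3 chk.py w14
```

```text
t 34.1 lip [43.3  76.29 35.45] tilt -0.0006 yawerr -1.5717 roll 0.0007 F seat [ 0.5  0.1 -0.3] w -0.0 tau [-0.02 -0.01 -0.01]
x -55 top z None 0
x -40 top z None 0
x -20 top z None 0
x 20 top z None 0
x 40 top z 46.1 497
x 50 top z 46.4 397
x 56 top z 46.5 415
rear edge x 61.74953310635165
ridge ((7.457273483276367, 0.5065183639526367), (6.102956771850586, 2.0052683353424072), 89.64337921142578) 67.79064471127109
```

View pics/w14.png

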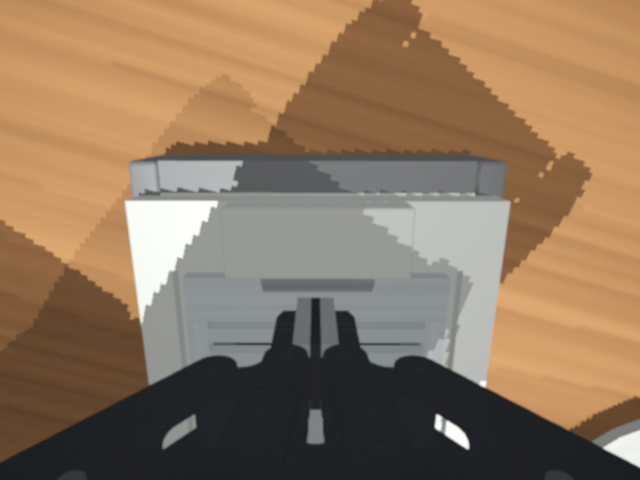

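It has snapped: the rail top is at 46.1–46.5 mm and the nose now shows over the plate at (285,318). One gentle press to confirm it bottoms, then back off.

{"api": "apply_moves", "payload": {
  "rows": [
    {"x":0,"y":0,"z":0.3,"ax":0,"ay":0,"az":0,"hand":0},
    {"x":0,"y":0,"z":0.6,"ax":0,"ay":0,"az":0,"hand":0},
    {"x":0,"y":0,"z":0.9,"ax":0,"ay":0,"az":0,"hand":0},
    {"x":0,"y":0,"z":1.2,"ax":0,"ay":0,"az":0,"hand":0},
    {"x":0,"y":0,"z":1.5,"ax":0,"ay":0,"az":0,"hand":0},
    {"x":0,"y":0,"z":1.5,"ax":0,"ay":0,"az":0,"hand":0},
    {"x":0,"y":0,"z":1.5,"ax":0,"ay":0,"az":0,"hand":0},
    {"x":0,"y":0,"z":1.5,"ax":0,"ay":0,"az":0,"hand":0}
  ]
}}

```text
clock: 35.15
ee_pos: [0.5449, -0.1707, 0.0471]
tcp_rot: [0.99, 0.142, -0.0, -0.0]
ft_force: [-1.6, 0.8, 5.4]
gripper_width: -0.0002
```

{"api": "apply_moves", "payload": {
  "rows": [
    {"x":0,"y":0,"z":-5,"ax":0,"ay":0,"az":0,"hand":0},
    {"x":0,"y":0,"z":-20,"ax":0,"ay":0,"az":0,"hand":0},
    {"x":-10,"y":0,"z":-50,"ax":0,"ay":0,"az":0,"hand":0},
    {"x":-30,"y":0,"z":-100,"ax":0,"ay":0,"az":0,"hand":0},
    {"x":-60,"y":0,"z":-140,"ax":0,"ay":0,"az":0,"hand":0},
    {"x":-80,"y":0,"z":-170,"ax":0,"ay":0,"az":0,"hand":0},
    {"x":-80,"y":0,"z":-170,"ax":0,"ay":0,"az":0,"hand":0},
    {"x":-80,"y":0,"z":-170,"ax":0,"ay":0,"az":0,"hand":0}
  ]
}}

```text
clock: 36.15
ee_pos: [0.4683, -0.1931, 0.2167]
tcp_rot: [0.99, 0.142, -0.0, -0.0]
ft_force: [-0.4, -0.6, -0.6]
gripper_width: 0.0001
```

```bash
python3 chk.py w15; python3 - <<'E'
from h import *
p,d,m=grab('top'); save('t15',p); C=cloud(d,m)
m0=np.load('top0.npz')
for t in ('reamer_plate','squeezer','jar','scraper'):
    print(t,[(round(r['confidence'],2),np.round(r['location'])) for r in eyes.find_in('top',t)[:2]])
E
```

```text
t 36.15 lip [-36.46  76.38 203.83] tilt -0.0006 yawerr -1.5718 roll 0.0007 F seat [-0.5 -0.5 -0.6] w 0.0001 tau [ 0.    0.02 -0.03]
x -55 top z 46.3 96
x -40 top z 46.3 102
x -20 top z 46.2 59
x 20 top z 46.3 68
x 40 top z 46.4 100
x 50 top z 46.4 135
x 56 top z 46.6 130
rear edge x 61.398709997441856
ridge ((0.04042530059814453, 0.36438560485839844), (15.631998062133789, 44.033329010009766), 0.24465474486351013) 76.30844229254706
reamer_plate [(0.65, array([261., 490.]))]
squeezer [(0.85, array([243., 215.]))]
jar [(0.69, array([182., 219.]))]
scraper [(0.81, array([168., 362.]))]
```

View pics/w15.png

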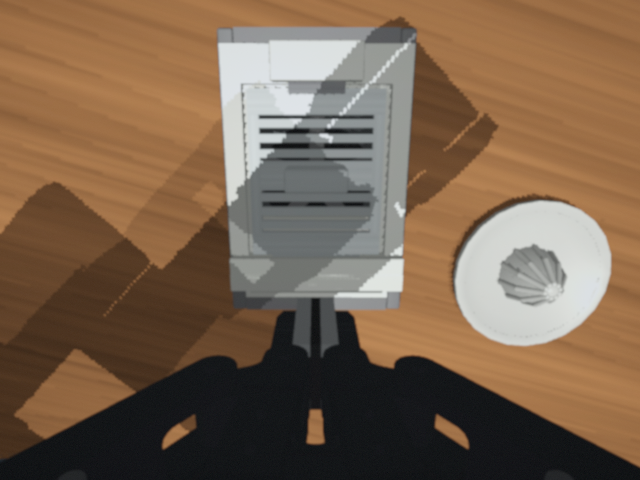

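View pics/t15.png

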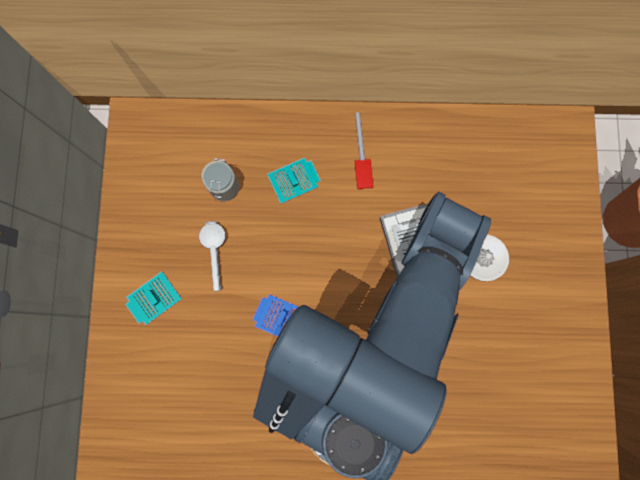

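The plate is flat: top at 46.2–46.6 mm over its whole length (slope about 0.002), centred in the seat, yaw error about 0.004 rad. The nose lies over its rear edge, the arm is clear and the bystanders have not moved. Handing in.

```bash
python3 -c "
from workcell import arm
print(arm.finish_job())"
```

```text
the job is handed in; nothing more can be done
None
```

The grille is back in the vent, snapped flat under the catch, and the job was handed in at about 36 s of the 64 s allowed; no verdict is reported.

- **What I did:** I picked up the white grille by its ridge and tilted it 0.2 rad. I touched the lip down on the ledge, slid it into the slot and pushed until the front stop was felt. Then I swung it down onto the catch nose, released it, and pressed the rear rail with shut fingers.
- **Forces:** The push into the slot read at most about 8 N, the press on the rail about 10.5 N, and the last check press about 5 N. These are readings at the end of each move, so short peaks in between would not show.
- **Last checks:**
  - The plate top lay 46.2–46.6 mm above the seat origin all along (46 nominal), a slope of about 0.002 rad.
  - The ridge was within 0.4 mm of the seat's centre, with a yaw error of about 0.004 rad. The seat itself is shifted about +6.7 mm in x and +1.1 mm in z.
  - The nose lay over the rear edge and the arm was clear.
  - The bystanders showed at their starting places in the top picture; I did not measure their shift in mm.
- **One disagreement:** When the press force first fell to zero, I took the grille as snapped. The camera showed its rear edge still about 6 mm high, so I pressed on until it lay flat.

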